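# Drain the tipping pan and gauge the test bars in the jig

## Task

Tip the steel pan right over by its handle so that all the dark graphite bars in it slide out into the catch tray, and stand the pan fully back upright. Flip the jig's gauge leaf fully down across its fences, lay each bar lengthwise in a lane of its own and slide it until its end is flush against the leaf, with all bars gauged while the leaf is down; then flip the leaf right up again, leaving the bars where they are. Do not disturb the other things on the desk.

Things in the scene. Friction and masses are not known exactly. Their poses are not given: they have to be found in the camera images.
- station: Tipping station, fixed, base 320 x 206 mm; origin on the desk under the pan's pivot. -x half: catch tray (inside x -0.164 to -0.016, y +-0.096; floor z 0.004, walls to z 0.012; two ribs along x at y +-0.029, 14 mm wide, to z 0.010, leave three channels). The pan stands over the +x half (x -0.02 to 0.14, rim z 0.105) and tips towards -x; its lip is then at x -0.06, z 0.02.
- pan (a joint): Angle of the tipping pan in rad: 0 = upright on its rest (limit), 1.45 = tipped right over towards the tray (limit). Stiff hinge that stays where it is left; about 4 to 7 N at the handle. The inside is polished: bars slide out over its sloped front well before the limit; tip it to about 1.4 rad over some 3 s or more.
- pan_grip (a point): Middle of the pan's handle: a round bar 10 mm thick and 160 mm long, along the station's y, 45 mm above the pan's rim. It moves on a circle of radius 0.156 m about pan_hinge (pan upright: at x 0.100, z 0.120 from the pivot). The bar may turn in the grip while the pan tips.
- pan_hinge (a point): Point on the pan's pivot axis (along the station's y), 30 mm above the desk.
- jig: Gauging jig, fixed to the desk: aluminium plate 200 x 206 mm, origin at the centre of its underside. Three lanes run along its x, centred at y -0.062, 0 and 0.062, each 40 mm wide between low steel fences (5 mm thick, from x -0.097 to 0.013, top at z 0.012); lane floor at z 0.004. The lanes are open at the -x end. With the leaf down, its blade bars all three lanes: the blade's face is at x 0.015, from z 0.009 to 0.027.
- leaf (a joint): Angle of the gauge leaf in rad: 0 = down, blade across the lanes (limit); 1.55 = flipped right up (limit). Stiff hinge that stays where it is left; about 4 to 6 N at the handle. A push of up to 10 N on the blade towards the jig's +x does not lift it.
- leaf_grip (a point): Middle of the leaf's handle: a round bar 10 mm thick along the jig's y, 70 mm clear between its two posts. It moves on a circle of radius 0.063 m about leaf_hinge: leaf down, it is at x -0.024, z 0.058 from the hinge; flipped up it swings up and towards the jig's +x. The bar may turn in the grip.
- leaf_hinge (a point): Point on the leaf's hinge axis (along the jig's y), at x 0.075, z 0.012 of the jig.
- bar_short: Dark graphite test bar 70 x 32 x 32 mm, 0.12 kg, origin at its centre, long axis = its x; both ends and all four sides are alike. At the start it lies in the pan, between two low ribs, along the station's x. May be absent.
- bar_mid: The same, 80 x 32 x 32 mm, 0.14 kg. May be absent.
- bar_long: The same, 90 x 32 x 32 mm, 0.16 kg. May be absent.
- vial_a: Bystander: glass vial, 22 mm thick, 53 mm tall, origin under its centre.
- vial_b: Bystander: glass vial, 22 mm thick, 53 mm tall, origin under its centre.
- driver: Bystander: precision screwdriver 160 mm long, lying flat.
Mind the look-alikes: they are no part of the job. What is shaped like the bar_short but blue is not meant.

How it is judged:
On the way, in this order (a step that is already met when the one before it is completed fails the run):
1. the pan is tipped over and every bar is out of it, in the catch tray (value of joint pan above 1 rad and x of bar_short in the frame of station between -0.17 and -0.02 m and y of bar_short in the frame of station between -0.1 and 0.1 m and height (world z) of each of bar_short, bar_mid, bar_long below 0.06 m and x of bar_mid in the frame of station between -0.17 and -0.02 m and y of bar_mid in the frame of station between -0.1 and 0.1 m and x of bar_long in the frame of station between -0.17 and -0.02 m and y of bar_long in the frame of station between -0.1 and 0.1 m), for 0.2 s.
2. with the leaf down, every bar lies in a lane with its end flush against the leaf (value of joint leaf below 0.06 rad and x of bar_short in the frame of jig between -0.024 and -0.017 m and z of bar_short in the frame of jig between 0.016 and 0.024 m and (y of bar_short in the frame of jig between -0.069 and -0.055 m or y of bar_short in the frame of jig between -0.007 and 0.007 m or y of bar_short in the frame of jig between 0.055 and 0.069 m) and angle between the x axis of each of bar_short, bar_mid, bar_long and the x axis of jig, either way round below 0.13 rad and x of bar_mid in the frame of jig between -0.029 and -0.022 m and z of bar_mid in the frame of jig between 0.016 and 0.024 m and (y of bar_mid in the frame of jig between -0.069 and -0.055 m or y of bar_mid in the frame of jig between -0.007 and 0.007 m or y of bar_mid in the frame of jig between 0.055 and 0.069 m) and x of bar_long in the frame of jig between -0.034 and -0.027 m and z of bar_long in the frame of jig between 0.016 and 0.024 m and (y of bar_long in the frame of jig between -0.069 and -0.055 m or y of bar_long in the frame of jig between -0.007 and 0.007 m or y of bar_long in the frame of jig between 0.055 and 0.069 m)), for 0.2 s.
At the end, for the whole second after the job is handed in: The leaf is up (over 1.2 rad), the pan is upright (under 0.08 rad), every bar lies flat and at rest in a lane (centre within 7 mm of the lane's middle line, within 0.13 rad of its direction), its end within 5 mm short of (or 3 mm past) the plane of the leaf's blade (value of joint leaf above 1.2 rad and value of joint pan below 0.08 rad and x of bar_short in the frame of jig between -0.025 and -0.017 m and z of bar_short in the frame of jig between 0.016 and 0.024 m and (y of bar_short in the frame of jig between -0.069 and -0.055 m or y of bar_short in the frame of jig between -0.007 and 0.007 m or y of bar_short in the frame of jig between 0.055 and 0.069 m) and angle between the x axis of each of bar_short, bar_mid, bar_long and the x axis of jig, either way round below 0.13 rad and x of bar_mid in the frame of jig between -0.03 and -0.022 m and z of bar_mid in the frame of jig between 0.016 and 0.024 m and (y of bar_mid in the frame of jig between -0.069 and -0.055 m or y of bar_mid in the frame of jig between -0.007 and 0.007 m or y of bar_mid in the frame of jig between 0.055 and 0.069 m) and x of bar_long in the frame of jig between -0.035 and -0.027 m and z of bar_long in the frame of jig between 0.016 and 0.024 m and (y of bar_long in the frame of jig between -0.069 and -0.055 m or y of bar_long in the frame of jig between -0.007 and 0.007 m or y of bar_long in the frame of jig between 0.055 and 0.069 m) and linear speed of each of bar_short, bar_mid, bar_long below 0.02 m/s); the robot touches nothing.
It fails at once if a bystander is shoved more than 4 cm (distance of any of vial_a, vial_b, driver from where it was at the start of the episode above 0.04 m).
It fails at once if a vial is knocked over (angle between any of vial_a, vial_b's own z axis and vertical above 0.6 rad).
Of bar_short, bar_mid, bar_long only 2 to 3 are there at a start; the rules pass over those that are not, and their reading is None.
At some moment in a run one of bar_short, bar_mid, bar_long may be knocked a few centimetres aside while the robot is not near it.
Once in a run the grip may slacken for a moment while it holds something.
It also fails if it takes over 210 s, if anything falls off the work surface, if the arm or the gripper's body presses on something with over 40 N, if the wrist force passes 120 N, or if a joint passes its speed limit or range.

## Robot

A 6-joint arm with a two-finger parallel gripper is mounted at the origin on the work surface; the furniture and walls round the work are solid. World frame = base frame: x ahead of the robot, y to its left, z up, the work surface at z = 0. Lengths are in m, angles in rad, forces in N, time in s.
With the tool pointing down it reaches from about 0.375 to 0.975 m from the base axis. Payload 3.8 kg.
Tool frame: the origin (TCP) lies between the finger pads; the fingertips stand 19 mm ahead of it and the grasp point (between the pads) is the TCP; z points along the fingers, y is the line along which they close (so a half turn about z gives the same grasp; the last joint's range is limited). The gripper opens to 85 mm and grips with 20 to 120 N. Pads are 22 mm wide; open, the fingers measure 114 mm over their backs; the gripper's body (76 mm by 85 mm) begins 54 mm behind the grasp point. The pads swing forward as they close: fully open they stand 13 mm farther back than shut.
Start: joints at [1.269, 0.264, 1.604, -0, 1.274, -0.037], TCP at [0.177, 0.651, 0.25] pointing down, gripper open.
Joint ranges: [-2.63, 2.63], [-0.94, 2.18], [0.31, 2.57], [-1.31, 4.45], [0, 2.66], [-2.55, 2.55]. Speed limits (rad/s): [2.57, 2.57, 3.14, 3.14, 3.14, 3.14].

## Interface

Orientations are given as a rotation vector (axis times angle).
In Python, from station import arm gives the robot as it stands.
- The arm moves only by the tool apply_moves, never from a script. Its arguments are lists of equal length, an entry for each row: "xyz": the shift along the tool's x, y, z normalised to -1 to 1, where 1 is 15 cm, a list of three; "delta_rot": the turn, a rotation vector about the tool's x, y, z normalised to -1 to 1, where 1 is 0.5 rad, a list of three; "claw": the opening, from -1 (shut) to 1 (fully open). In form: {"xyz": [[dx, dy, dz], ...], "delta_rot": [[ax, ay, az], ...], "claw": [claw, ...]}. A call has exactly 10 rows; each row is the pose to reach, as a shift and turn from the pose commanded when the call began, along the tool's axes at that moment; what a row does not reach only later rows make up. A row lasts 1/10 s, in which the tool goes at most 50 mm and 8.59 degrees, less where a joint would pass 70% of its speed; a pose out of reach is approached as far as the arm can. A call with a number of a shift or a turn outside -1 to 1 is refused whole. A call with a gripper value outside its range is refused whole. The fingers move at their own pace and stop on an object; the grip force is fixed at half the most. Time passes only in rows, so rows that repeat a pose let the fingers close, or fill a call up. It gives the time, the measured TCP pose, the force, the opening and the grip force at its end, in the units of the state.
- arm.state(): the state, without advancing time (a new reading comes with each control period).
- arm.read_camera(name): name is "scene" or "top"; returns the picture (400x640x3 uint8, red, green, blue); there is no depth.
- arm.camera_model(name): a dict with "camera_matrix" (3x3 intrinsics, pixels), "rvec" (rotation vector, rad) and "tvec" (3), from world to camera coordinates, as OpenCV has them. Camera axes: x right, y down, z forward; pixel columns grow to the right and rows downward; lengths in m; the calibration is good to about 2 mm. A picture is of the moment at which its call begins. camera_model takes no time and is no camera call.
- arm.hand_in(): hands the job in; it is judged then, once.
The state is a dict: "time": time; "joints": joint angles; "qd": joint speeds; "joint_torque": joint torques, N m; "position": TCP position; "tcp_rot": TCP orientation; "wrist_force": force on the tool from outside, world axes, zero at the start; "wrist_torque": the same for the moment, N m; "gripper_width": opening from 0.0 (shut) to 1.0 (fully open); "grasp_force": force on a finger pad.
Only numpy, scipy, OpenCV 4.12 (cv2) and the standard library are available. Lean on these libraries where they do the work, as an engineer would, in place of code of your own. Each camera call takes 0.05 s, during which the arm holds its last target. There are 200 camera calls.

## Working session

There is one attempt and no reset: what is moved stays moved. The work goes in short steps, Python scripts to look and compute and a tool call to move; the robot and the scene stay as the last step left them, time stands still between calls to the robot, and variables do not carry over. Pictures are saved under pics/ and viewed, at most 15 in all, crops included, and the job is handed in when it is done.

Besides the shell and the picture viewer there is one more tool, called after ">>>" by a JSON object that holds its "name" and its "arguments". apply_moves: Moves the arm, as the interface text tells. Its arguments: {"type":"object","properties":{"xyz":{"type":"array"},"delta_rot":{"type":"array"},"claw":{"type":"array"}},"required":["xyz","delta_rot","claw"]}

```bash
mkdir -p pics; ls; cat > h.py <<'E'
import numpy as np, cv2
from station import arm
R=lambda v: cv2.Rodrigues(np.array(v,float))[0]
def cam(n):
    m=arm.camera_model(n); return np.array(m["camera_matrix"],float),R(m["rvec"]),np.array(m["tvec"],float).ravel()
def ray(n,uv,z):
    K,Rm,t=cam(n); C=-Rm.T@t
    d=np.linalg.inv(K)@np.vstack([np.array(uv,float).reshape(-1,2).T,np.ones(np.size(uv)//2)]); d=(Rm.T@d).T
    return C+d*((z-C[2])/d[:,2:3])
def proj(n,P):
    K,Rm,t=cam(n); q=(np.array(P,float).reshape(-1,3)@Rm.T+t)@K.T; return q[:,:2]/q[:,2:]
def pic(n,f):
    im=arm.read_camera(n)[:,:,::-1].copy(); cv2.imwrite(f"pics/{f}.png",im); return im
def rows(target,rot=None):
    s=arm.state(); Rt=R(s["tcp_rot"]); d=Rt.T@(np.array(target)-s["position"])/0.15
    print("xyz",np.round(d,3))
    if rot is not None: print("rot",np.round(cv2.Rodrigues(Rt.T@R(rot))[0].ravel()/0.5,3))
E
python3 - <<'E'
from h import *
pic("scene","s0");pic("top","t0")
for n in("scene","top"):
    K,Rm,t=cam(n);print(n,K.round(0).tolist(),(-Rm.T@t).round(3),Rm.round(2).tolist())
print(arm.state())
E
```

```text
pics
scene [[441.0, 0.0, 318.0], [0.0, 441.0, 198.0], [0.0, 0.0, 1.0]] [-0.442 -0.524  0.634] [[0.44, -0.9, 0.03], [-0.38, -0.21, -0.9], [0.81, 0.39, -0.43]]
top [[483.0, 0.0, 318.0], [0.0, 483.0, 201.0], [0.0, 0.0, 1.0]] [ 0.321 -0.058  1.413] [[0.02, -1.0, 0.01], [-0.99, -0.02, -0.15], [0.15, -0.0, -0.99]]
{'time': 0.1, 'joints': array([ 1.26908235e+00,  2.64685752e-01,  1.60524881e+00,  1.24650469e-05,
        1.27368601e+00, -3.69203765e-02]), 'qd': array([-0.00017985, -0.00202854, -0.00438448,  0.00027552, -0.00115799,
       -0.00053575]), 'joint_torque': array([-2.06367558e-04, -5.16717911e+01, -3.68587518e+01, -1.33680073e-04,
        6.46358239e-03, -2.19690911e-06]), 'position': array([0.17648079, 0.65087713, 0.24907498]), 'tcp_rot': array([-0.41468156, -3.11374581,  0.00313639]), 'wrist_force': array([-0.2062906 ,  0.26862661, -0.06762429]), 'wrist_torque': array([ 0.03062852,  0.02529347, -0.01983643]), 'grasp_force': 0.0, 'gripper_width': 0.9993412476220213}
```

View pics/s0.png

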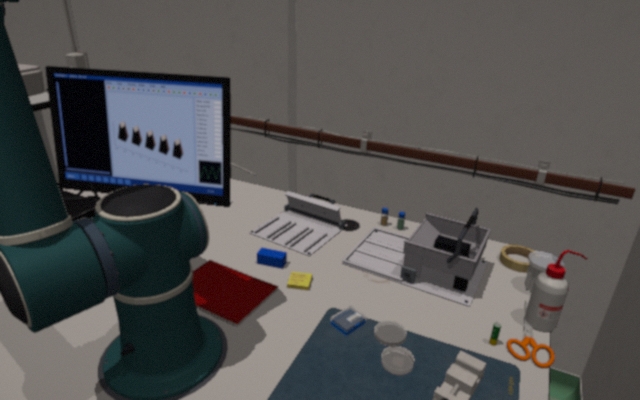

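View pics/t0.png

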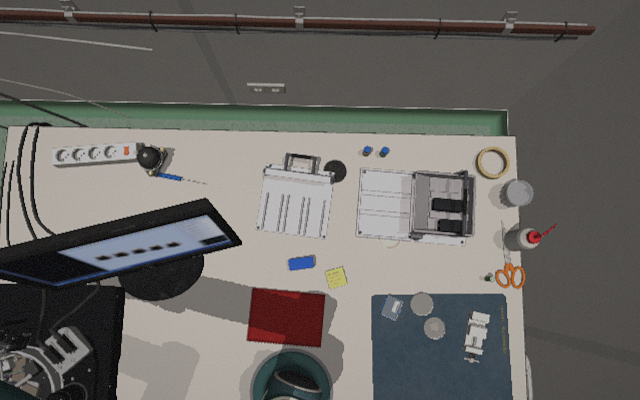

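```bash
python3 - <<'E'
import cv2
a=cv2.imread("pics/t0.png")[140:260,245:485]; cv2.imwrite("pics/t0c.png",cv2.resize(cv2.convertScaleAbs(a,alpha=1.3),None,fx=3.3,fy=3.3,interpolation=cv2.INTER_CUBIC))
a=cv2.imread("pics/s0.png")[180:310,240:500]; cv2.imwrite("pics/s0c.png",cv2.resize(cv2.convertScaleAbs(a,alpha=1.3),None,fx=3,fy=3,interpolation=cv2.INTER_CUBIC))
E
```

```text
(no output)
```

View pics/t0c.png

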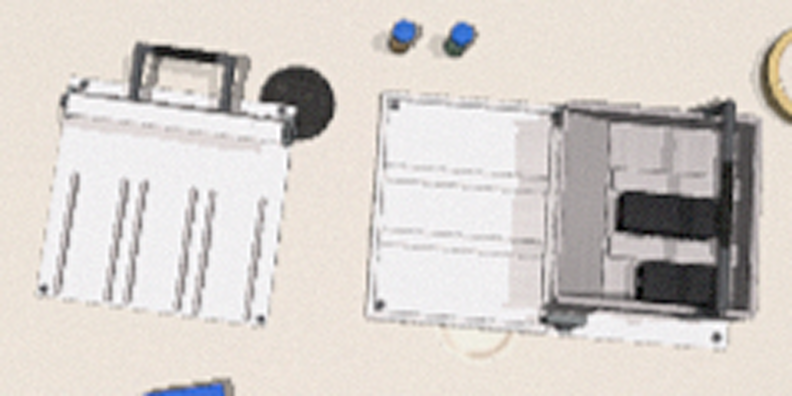

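View pics/s0c.png

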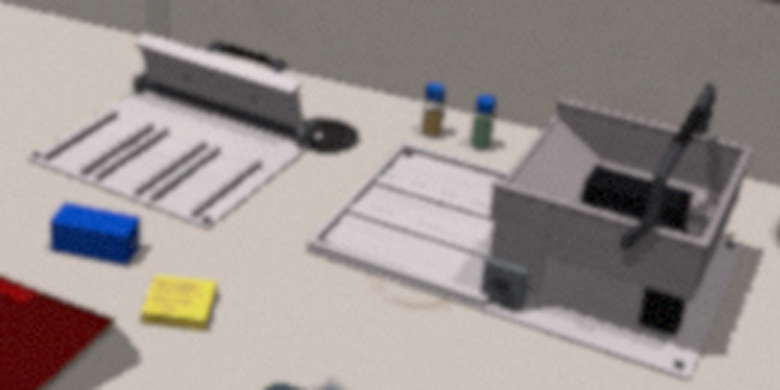

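```bash
cat > fit.py <<'E'
from h import *
def fit2(loc,w):  # rigid 2D
    loc=np.array(loc,float);w=np.array(w)[:,:2];a=loc-loc.mean(0);b=w-w.mean(0)
    th=np.arctan2((a[:,0]*b[:,1]-a[:,1]*b[:,0]).sum(),(a*b).sum());c,s=np.cos(th),np.sin(th);r=np.array([[c,-s],[s,c]])
    t=w.mean(0)-r@loc.mean(0);print("th",th,"t",t,"res mm",((loc@r.T+t-w)*1000).round(1).tolist());return th,t
E
python3 - <<'E'
from fit import *
f=lambda p:np.array(p)/3.3+[245,140]
S=f([(381,92),(366,319),(727,349)]); J=f([(62,82),(38,292),(268,325),(292,112)])
ws=np.vstack([ray("top",S[:2],.012),ray("top",S[2],.004)])
ts,os_=fit2([(-.17,.103),(-.17,-.103),(.15,-.103)],ws)
print(np.linalg.norm(ws[0]-ws[1]),np.linalg.norm(ws[1]-ws[2]))
wj=ray("top",J,.004); tj,oj=fit2([(.1,.103),(-.1,.103),(-.1,-.103),(.1,-.103)],wj)
np.save("f.npy",[ts,*os_,tj,*oj])
def W(th,o,P):
    P=np.array(P,float);c,s=np.cos(th),np.sin(th);return np.c_[P[:,:2]@np.array([[c,s],[-s,c]])+o,P[:,2]]
PS=W(ts,os_,[(.1,.08,.15),(.1,-.08,.15),(-.02,.09,.105),(.14,.09,.105),(.14,-.09,.105),(-.02,-.09,.105),(-.164,.096,.012),(-.164,-.096,.012)])
a=1.55; hx=.075;hz=.012
g=lambda q:(hx+(-.024*np.cos(q)+.058*np.sin(q)),hz+(.024*np.sin(q)+.058*np.cos(q)))
x,z=g(a);PJ=W(tj,oj,[(x,.035,z),(x,-.035,z)]+[(xx,y+e,.012) for y in(-.062,0,.062) for e in(-.0225,.0225) for xx in(-.097,.013)])
for n,c,o,fx in(("top","t0",(245,140),3.3),("scene","s0",(240,180),3)):
    im=cv2.imread(f"pics/{c}c.png")
    for P in np.vstack([PS,PJ]): 
        p=(proj(n,P)[0]-o)*fx; cv2.circle(im,tuple(int(v) for v in p),3,(0,0,255),1)
    if n=="top": A=im
    else: B=im
B=B[:, :];h=max(A.shape[1],B.shape[1]);pad=lambda m:cv2.copyMakeBorder(m,0,0,0,h-m.shape[1],0)
C=np.vstack([pad(A),pad(B)]);C=cv2.resize(C,None,fx=600/C.shape[0],fy=600/C.shape[0]) if C.shape[0]>600 else C;cv2.imwrite("pics/ov.png",C);print(C.shape)
E
```

```text
th -1.6288742390662054 t [ 0.52303565 -0.35188765] res mm [[0.7, -0.1], [-0.8, -0.1], [0.1, 0.2]]
0.204508790476637 0.32038650138524866
th -0.10178041662736667 t [0.53263936 0.00352739] res mm [[2.7, -3.5], [-5.9, 2.5], [-1.7, 1.5], [5.0, -0.4]]
(600, 605, 3)
```

View pics/ov.png

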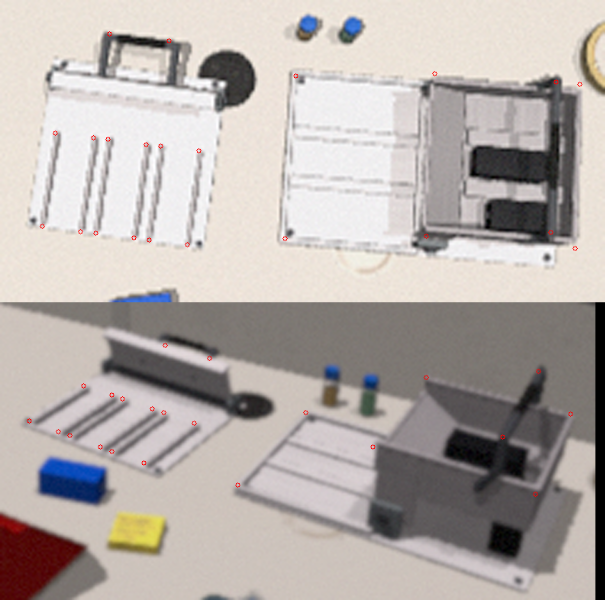

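```bash
python3 - <<'E'
from fit import *
im=cv2.imread("pics/t0c.png",0); hsv=None
# fence masks
m=((im<150)).astype(np.uint8); m[:,300:]=0;m[:168]=0;m[330:]=0
n,l,st,c=cv2.connectedComponentsWithStats(m)
P=[]
for i in range(1,n):
    if 80<st[i][4]<2000 and st[i][3]>60:
        ys,xs=np.where(l==i);k=np.polyfit(ys,xs,1);a,b=ys.min(),ys.max();P.append(((np.polyval(k,a),a),(np.polyval(k,b),b)))
P.sort();print(np.round(P,0).tolist())
P=np.array(P); Y=[.0845,.0395,.0225,-.0225,-.0395,-.0845]
f=lambda p:np.array(p)/3.3+[245,140]
loc=[];w=[]
if len(P)==6:
    for y,p in zip(Y,P):
        w+=list(ray("top",f(p),.012)); loc+=[(.013,y),(-.097,y)]
    fit2(loc,w)
else:
    P=[((75,175),(62,290)),((124,180),(110,300)),((143,182),(127,301)),((193,190),(179,309)),((212,192),(197,314)),((263,200),(250,320))]
    for y,p in zip(Y,P):
        w+=list(ray("top",f(p),.012)); loc+=[(.013,y),(-.097,y)]
    print(fit2(loc,w))
E
```

```text
[]
th -0.10888900143026271 t [0.53373324 0.00088296] res mm [[2.1, -0.4], [-4.5, 3.7], [0.8, -1.4], [-1.4, 1.5], [0.4, -1.4], [-2.7, -0.4], [1.8, -1.5], [-1.5, 0.7], [1.4, -1.5], [0.8, -0.3], [2.7, -0.7], [0.2, 1.7]]
(np.float64(-0.10888900143026271), array([0.53373324, 0.00088296]))
```

```bash
python3 - <<'E'
from h import *
def tri(a,b):
    Ks,Rs,ts=cam("scene");Kt,Rt,tt=cam("top")
    X=cv2.triangulatePoints(Ks@np.c_[Rs,ts],Kt@np.c_[Rt,tt],np.array(a,float).reshape(2,1),np.array(b,float).reshape(2,1)).ravel();X=X[:3]/X[3]
    print(a,b,X.round(3),proj("scene",X).round(0),proj("top",X).round(0))
for a in((230,78),(228,205),(48,68)):
    for b in((208,199),(241,241),(0,240),(0,265)): tri(a,b)
print(proj("top",[[.177,.651,.25],[0.177,.651,.4]]))
E
```

```text
(230, 78) (208, 199) [0.471 0.165 0.422] [[230.  78.]] [[208. 199.]]
(230, 78) (241, 241) [0.382 0.093 0.443] [[232.  78.]] [[240. 242.]]
(230, 78) (0, 240) [0.47  0.41  0.503] [[151.  37.]] [[ 70. 190.]]
(230, 78) (0, 265) [0.424 0.384 0.526] [[144.  29.]] [[ 76. 213.]]
(228, 205) (208, 199) [0.534 0.253 0.019] [[226. 205.]] [[209. 198.]]
(228, 205) (241, 241) [0.405 0.144 0.101] [[229. 205.]] [[241. 241.]]
(228, 205) (0, 240) [0.548 0.648 0.065] [[134. 166.]] [[ 66. 188.]]
(228, 205) (0, 265) [0.466 0.582 0.146] [[125. 154.]] [[ 72. 213.]]
(48, 68) (208, 199) [0.3   0.256 0.536] [[144.  32.]] [[139. 283.]]
(48, 68) (241, 241) [0.234 0.181 0.542] [[146.  34.]] [[177. 322.]]
(48, 68) (0, 240) [0.347 0.612 0.414] [[65. 70.]] [[-13. 255.]]
(48, 68) (0, 265) [0.311 0.59  0.423] [[57. 70.]] [[ -7. 273.]]
[[  8.6373727  330.69095112]
 [-37.74964638 339.29415444]]
```

```bash
cat >> h.py <<'E'
def ori(yaw,pitch=0):
    """tool down, tool y at world yaw (deg), then pitched (rad) about tool x"""
    p=np.radians(yaw);y=np.array([np.cos(p),np.sin(p),0]);z=np.array([0,0,-1.]);M=np.c_[np.cross(y,z),y,z]
    return M@R([pitch,0,0])
def yawof(): 
    M=R(arm.state()["tcp_rot"]); return np.degrees(np.arctan2(M[1,1],M[0,1]))
def plan(wps,nd=2):
    """wps: list of (pos,yaw,pitch); prints final-row numbers of successive calls, with what rounding leaves carried on"""
    s=arm.state();p=np.array(s["position"]);M=R(s["tcp_rot"])
    for w in wps:
        q,Mq=np.array(w[0],float),ori(*w[1:])
        d=np.round(M.T@(q-p)/.15,nd);r=np.round(cv2.Rodrigues(M.T@Mq)[0].ravel()/.5,nd)
        print("->",np.round(q,3),"xyz",d.tolist(),"rot",r.tolist(),"" if max(abs(d).max(),abs(r).max())<=1 else "TOO BIG")
        p=p+M@d*.15;M=M@R(r*.5)
E
python3 - <<'E'
from h import *
P=[(.177,.62,.395),(.22,.53,.54),(.32,.45,.55),(.41,.35,.55),(.47,.22,.55),(.5,.07,.53),(.51,-.08,.49),(.52,-.22,.43),(.52,-.34,.36),(.517,-.452,.27)]
y=np.linspace(yawof(),-93.3,len(P)+1)[1:]
print(yawof());plan([(p,a,0) for p,a in zip(P,y)])
E
```

```text
74.82823962118479
-> [0.177 0.62  0.395] xyz [-0.06, -0.2, -0.97] rot [-0.0, 0.0, 0.59] 
-> [0.22 0.53 0.54] xyz [-0.56, -0.36, -0.97] rot [-0.0, 0.0, 0.58] 
-> [0.32 0.45 0.55] xyz [-0.84, 0.15, -0.06] rot [-0.0, 0.0, 0.59] 
-> [0.41 0.35 0.55] xyz [-0.85, 0.27, -0.0] rot [-0.0, 0.0, 0.59] 
-> [0.47 0.22 0.55] xyz [-0.92, 0.29, -0.0] rot [-0.0, 0.0, 0.58] 
-> [0.5  0.07 0.53] xyz [-0.95, 0.35, 0.13] rot [-0.0, 0.0, 0.59] 
-> [ 0.51 -0.08  0.49] xyz [-0.87, 0.5, 0.27] rot [0.0, 0.0, 0.59] 
-> [ 0.52 -0.22  0.43] xyz [-0.64, 0.68, 0.4] rot [0.0, 0.0, 0.59] 
-> [ 0.52 -0.34  0.36] xyz [-0.4, 0.69, 0.47] rot [0.0, 0.0, 0.58] 
-> [ 0.517 -0.452  0.27 ] xyz [-0.19, 0.72, 0.6] rot [0.0, 0.0, 0.59]
```

>>> {"name": "apply_moves", "arguments": {"xyz": [[0, -0.02, -0.1], [-0.01, -0.04, -0.2], [-0.02, -0.06, -0.3], [-0.02, -0.08, -0.4], [-0.03, -0.1, -0.5], [-0.04, -0.12, -0.6], [-0.04, -0.14, -0.7], [-0.05, -0.16, -0.8], [-0.05, -0.18, -0.9], [-0.06, -0.2, -0.97]], "delta_rot": [[0, 0, 0.06], [0, 0, 0.12], [0, 0, 0.18], [0, 0, 0.24], [0, 0, 0.3], [0, 0, 0.36], [0, 0, 0.42], [0, 0, 0.48], [0, 0, 0.54], [0, 0, 0.59]], "claw": [1, 1, 1, 1, 1, 1, 1, 1, 1, 1]}}

```text
time: 1.1
position: [0.1775, 0.6202, 0.3977]
tcp_rot: [-0.871, -3.018, -0.002]
wrist_force: [0.3, 0.6, -0.0]
gripper_width: 0.997
grasp_force: 0.0
```

>>> {"name": "apply_moves", "arguments": {"xyz": [[-0.06, -0.04, -0.1], [-0.11, -0.07, -0.2], [-0.17, -0.11, -0.3], [-0.22, -0.14, -0.4], [-0.28, -0.18, -0.5], [-0.34, -0.22, -0.6], [-0.39, -0.25, -0.7], [-0.45, -0.29, -0.8], [-0.5, -0.32, -0.9], [-0.56, -0.36, -0.97]], "delta_rot": [[0, 0, 0.06], [0, 0, 0.12], [0, 0, 0.18], [0, 0, 0.24], [0, 0, 0.3], [0, 0, 0.36], [0, 0, 0.42], [0, 0, 0.48], [0, 0, 0.54], [0, 0, 0.58]], "claw": [1, 1, 1, 1, 1, 1, 1, 1, 1, 1]}}

```text
time: 2.1
position: [0.2204, 0.5293, 0.5431]
tcp_rot: [-1.298, -2.861, -0.002]
wrist_force: [1.2, 0.9, 0.4]
gripper_width: 1.002
grasp_force: 0.0
```

>>> {"name": "apply_moves", "arguments": {"xyz": [[-0.08, 0.02, -0.01], [-0.17, 0.03, -0.01], [-0.25, 0.05, -0.02], [-0.34, 0.06, -0.02], [-0.42, 0.08, -0.03], [-0.5, 0.09, -0.04], [-0.59, 0.11, -0.04], [-0.67, 0.12, -0.05], [-0.76, 0.14, -0.05], [-0.84, 0.15, -0.06]], "delta_rot": [[0, 0, 0.06], [0, 0, 0.12], [0, 0, 0.18], [0, 0, 0.24], [0, 0, 0.3], [0, 0, 0.36], [0, 0, 0.42], [0, 0, 0.48], [0, 0, 0.54], [0, 0, 0.59]], "claw": [1, 1, 1, 1, 1, 1, 1, 1, 1, 1]}}

```text
time: 3.1
position: [0.321, 0.4493, 0.5501]
tcp_rot: [1.705, 2.639, -0.0]
wrist_force: [0.2, -0.4, 0.2]
gripper_width: 1.003
grasp_force: 0.0
```

>>> {"name": "apply_moves", "arguments": {"xyz": [[-0.08, 0.03, 0], [-0.17, 0.05, 0], [-0.25, 0.08, 0], [-0.34, 0.11, 0], [-0.42, 0.13, 0], [-0.51, 0.16, 0], [-0.6, 0.19, 0], [-0.68, 0.22, 0], [-0.76, 0.24, 0], [-0.85, 0.27, 0]], "delta_rot": [[0, 0, 0.06], [0, 0, 0.12], [0, 0, 0.18], [0, 0, 0.24], [0, 0, 0.3], [0, 0, 0.36], [0, 0, 0.42], [0, 0, 0.48], [0, 0, 0.54], [0, 0, 0.59]], "claw": [1, 1, 1, 1, 1, 1, 1, 1, 1, 1]}}

```text
time: 4.1
position: [0.4103, 0.3499, 0.5503]
tcp_rot: [-2.074, -2.36, -0.0]
wrist_force: [0.2, 0.0, 0.0]
gripper_width: 1.001
grasp_force: 0.0
```

>>> {"name": "apply_moves", "arguments": {"xyz": [[-0.09, 0.03, 0], [-0.18, 0.06, 0], [-0.28, 0.09, 0], [-0.37, 0.12, 0], [-0.46, 0.15, 0], [-0.55, 0.17, 0], [-0.64, 0.2, 0], [-0.74, 0.23, 0], [-0.83, 0.26, 0], [-0.92, 0.29, 0]], "delta_rot": [[0, 0, 0.06], [0, 0, 0.12], [0, 0, 0.18], [0, 0, 0.24], [0, 0, 0.3], [0, 0, 0.36], [0, 0, 0.42], [0, 0, 0.48], [0, 0, 0.54], [0, 0, 0.58]], "claw": [1, 1, 1, 1, 1, 1, 1, 1, 1, 1]}}

```text
time: 5.1
position: [0.4713, 0.2185, 0.5503]
tcp_rot: [-2.393, -2.036, -0.0]
wrist_force: [0.4, 0.1, 0.3]
gripper_width: 1.001
grasp_force: 0.0
```

>>> {"name": "apply_moves", "arguments": {"xyz": [[-0.1, 0.03, 0.01], [-0.19, 0.07, 0.03], [-0.29, 0.1, 0.04], [-0.38, 0.14, 0.05], [-0.48, 0.17, 0.06], [-0.57, 0.21, 0.08], [-0.67, 0.24, 0.09], [-0.76, 0.28, 0.1], [-0.86, 0.31, 0.12], [-0.95, 0.35, 0.13]], "delta_rot": [[0, 0, 0.06], [0, 0, 0.12], [0, 0, 0.18], [0, 0, 0.24], [0, 0, 0.3], [0, 0, 0.36], [0, 0, 0.42], [0, 0, 0.48], [0, 0, 0.54], [0, 0, 0.59]], "claw": [1, 1, 1, 1, 1, 1, 1, 1, 1, 1]}}

```text
time: 6.1
position: [0.5002, 0.0693, 0.5305]
tcp_rot: [-2.666, -1.661, 0.0]
wrist_force: [-0.4, -0.5, -0.4]
gripper_width: 0.999
grasp_force: 0.0
```

>>> {"name": "apply_moves", "arguments": {"xyz": [[-0.09, 0.05, 0.03], [-0.17, 0.1, 0.05], [-0.26, 0.15, 0.08], [-0.35, 0.2, 0.11], [-0.43, 0.25, 0.13], [-0.52, 0.3, 0.16], [-0.61, 0.35, 0.19], [-0.7, 0.4, 0.22], [-0.78, 0.45, 0.24], [-0.87, 0.5, 0.27]], "delta_rot": [[0, 0, 0.06], [0, 0, 0.12], [0, 0, 0.18], [0, 0, 0.24], [0, 0, 0.3], [0, 0, 0.36], [0, 0, 0.42], [0, 0, 0.48], [0, 0, 0.54], [0, 0, 0.59]], "claw": [1, 1, 1, 1, 1, 1, 1, 1, 1, 1]}}

```text
time: 7.1
position: [0.5104, -0.0808, 0.4902]
tcp_rot: [2.881, 1.252, 0.001]
wrist_force: [0.2, -0.6, -0.3]
gripper_width: 0.999
grasp_force: 0.0
```

>>> {"name": "apply_moves", "arguments": {"xyz": [[-0.06, 0.07, 0.04], [-0.13, 0.14, 0.08], [-0.19, 0.2, 0.12], [-0.26, 0.27, 0.16], [-0.32, 0.34, 0.2], [-0.38, 0.41, 0.24], [-0.45, 0.48, 0.28], [-0.51, 0.54, 0.32], [-0.58, 0.61, 0.36], [-0.64, 0.68, 0.4]], "delta_rot": [[0, 0, 0.06], [0, 0, 0.12], [0, 0, 0.18], [0, 0, 0.24], [0, 0, 0.3], [0, 0, 0.36], [0, 0, 0.42], [0, 0, 0.48], [0, 0, 0.54], [0, 0, 0.59]], "claw": [1, 1, 1, 1, 1, 1, 1, 1, 1, 1]}}

```text
time: 8.1
position: [0.5196, -0.2207, 0.4298]
tcp_rot: [3.034, 0.814, 0.0]
wrist_force: [-0.6, 0.2, 0.0]
gripper_width: 1.004
grasp_force: 0.0
```

>>> {"name": "apply_moves", "arguments": {"xyz": [[-0.04, 0.07, 0.05], [-0.08, 0.14, 0.09], [-0.12, 0.21, 0.14], [-0.16, 0.28, 0.19], [-0.2, 0.34, 0.24], [-0.24, 0.41, 0.28], [-0.28, 0.48, 0.33], [-0.32, 0.55, 0.38], [-0.36, 0.62, 0.42], [-0.4, 0.69, 0.47]], "delta_rot": [[0, 0, 0.06], [0, 0, 0.12], [0, 0, 0.18], [0, 0, 0.24], [0, 0, 0.3], [0, 0, 0.36], [0, 0, 0.42], [0, 0, 0.48], [0, 0, 0.54], [0, 0, 0.58]], "claw": [1, 1, 1, 1, 1, 1, 1, 1, 1, 1]}}

```text
time: 9.1
position: [0.5198, -0.3402, 0.3594]
tcp_rot: [3.12, 0.368, 0.0]
wrist_force: [0.2, 0.2, -0.1]
gripper_width: 0.998
grasp_force: 0.0
```

>>> {"name": "apply_moves", "arguments": {"xyz": [[-0.02, 0.07, 0.06], [-0.04, 0.14, 0.12], [-0.06, 0.22, 0.18], [-0.08, 0.29, 0.24], [-0.1, 0.36, 0.3], [-0.11, 0.43, 0.36], [-0.13, 0.5, 0.42], [-0.15, 0.58, 0.48], [-0.17, 0.65, 0.54], [-0.19, 0.72, 0.6]], "delta_rot": [[0, 0, 0.06], [0, 0, 0.12], [0, 0, 0.18], [0, 0, 0.24], [0, 0, 0.3], [0, 0, 0.36], [0, 0, 0.42], [0, 0, 0.48], [0, 0, 0.54], [0, 0, 0.59]], "claw": [1, 1, 1, 1, 1, 1, 1, 1, 1, 1]}}

```text
time: 10.1
position: [0.5173, -0.4517, 0.269]
tcp_rot: [-3.14, 0.095, -0.0]
wrist_force: [-0.7, 0.7, 0.4]
gripper_width: 0.998
grasp_force: 0.0
```

```bash
cat > pan.py <<'E'
from h import *
TS,OX,OY=np.load("f.npy")[:3]
def SW(x,y,z): c,s=np.cos(TS),np.sin(TS);return np.array([OX+c*x-s*y,OY+s*x+c*y,z])
def grip(q,dy=0,dr=0):
    a=np.arctan2(.12,.1)+q;r=.1562+dr;return SW(r*np.cos(a),dy,.03+r*np.sin(a))
E
python3 - <<'E'
from pan import *
s=arm.state();print(s["position"],s["joints"].round(2),yawof())
g=grip(0);print(g)
plan([(g,-93.3,0)]) 
E
```

```text
[ 0.51732538 -0.45173698  0.26903099] [-0.75  0.28  1.55  0.    1.31  0.88] -93.46986895970613
[ 0.51723131 -0.45171586  0.14999616]
-> [ 0.517 -0.452  0.15 ] xyz [-0.0, -0.0, 0.79] rot [-0.0, -0.0, -0.01]
```

>>> {"name": "apply_moves", "arguments": {"xyz": [[0, 0, 0.08], [0, 0, 0.16], [0, 0, 0.24], [0, 0, 0.32], [0, 0, 0.4], [0, 0, 0.48], [0, 0, 0.56], [0, 0, 0.64], [0, 0, 0.72], [0, 0, 0.79]], "delta_rot": [[0, 0, 0], [0, 0, 0], [0, 0, 0], [0, 0, 0], [0, 0, 0], [0, 0, 0], [0, 0, 0], [0, 0, 0], [0, 0, 0], [0, 0, 0]], "claw": [1, 1, 1, 1, 1, 1, 1, 1, 1, 1]}}

```text
time: 11.1
position: [0.5172, -0.4506, 0.1501]
tcp_rot: [-3.14, 0.091, 0.001]
wrist_force: [0.7, -0.3, 0.3]
gripper_width: 1.0
grasp_force: 0.0
```

>>> {"name": "apply_moves", "arguments": {"xyz": [[0, 0, 0], [0, 0, 0], [0, 0, 0], [0, 0, 0], [0, 0, 0], [0, 0, 0], [0, 0, 0], [0, 0, 0], [0, 0, 0], [0, 0, 0]], "delta_rot": [[0, 0, 0], [0, 0, 0], [0, 0, 0], [0, 0, 0], [0, 0, 0], [0, 0, 0], [0, 0, 0], [0, 0, 0], [0, 0, 0], [0, 0, 0]], "claw": [-0.5, -0.8, -1, -1, -1, -1, -1, -1, -1, -1]}}

```text
time: 12.1
position: [0.5177, -0.4518, 0.1523]
tcp_rot: [3.138, -0.092, 0.002]
wrist_force: [-1.7, -4.0, 4.5]
gripper_width: 0.095
grasp_force: 58.7
```

```bash
python3 - <<'E'
from pan import *
s=arm.state();print(s["position"],s["wrist_force"],s["gripper_width"],s["grasp_force"],yawof())
pic("scene","s1")
dy=(s["position"]-grip(0))
print(dy)
qs=np.linspace(0,1.42,8)[1:]
plan([(grip(q)+dy*[1,1,0],-93.4,0.0) for q in qs])
print("pitch sign test: +pitch moves z axis to",ori(-93.4,.3)[:,2])
E
```

```text
[ 0.51768503 -0.45177532  0.15230595] [-1.70003046 -4.02345529  4.47436273] 0.09457757101515243 58.6553156375885 -93.34442438327444
[ 4.53718971e-04 -5.94617172e-05  2.30978336e-03]
-> [ 0.519 -0.426  0.168] xyz [0.0, -0.17, -0.1] rot [0.0, -0.0, 0.0] 
-> [ 0.521 -0.396  0.18 ] xyz [0.0, -0.2, -0.08] rot [0.0, -0.0, 0.0] 
-> [ 0.523 -0.365  0.186] xyz [0.0, -0.21, -0.04] rot [0.0, -0.0, 0.0] 
-> [ 0.525 -0.334  0.185] xyz [0.0, -0.21, -0.0] rot [0.0, -0.0, 0.0] 
-> [ 0.526 -0.303  0.178] xyz [-0.0, -0.2, 0.04] rot [0.0, -0.0, 0.0] 
-> [ 0.528 -0.274  0.165] xyz [-0.0, -0.2, 0.09] rot [0.0, -0.0, 0.0] 
-> [ 0.53  -0.249  0.147] xyz [-0.0, -0.17, 0.12] rot [0.0, -0.0, 0.0] 
pitch sign test: +pitch moves z axis to [ 0.01752623  0.29500004 -0.95533649]
```

View pics/s1.png

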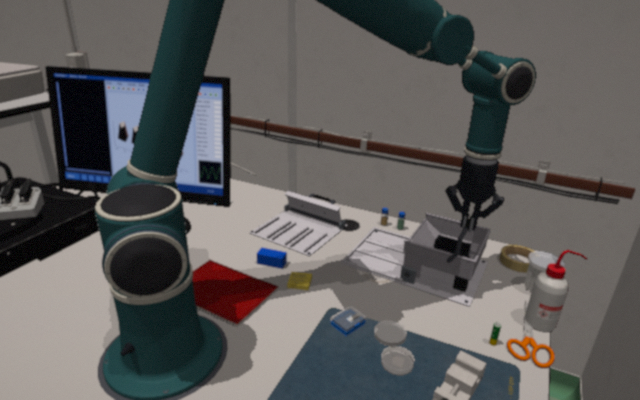

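```bash
python3 - <<'E'
from pan import *
qs=np.linspace(0,1.42,6)[1:]
plan([(grip(q)+[.0004,0,0.001],-93.4,-.6*q/1.42) for q in qs])
E
```

```text
-> [ 0.52  -0.414  0.174] xyz [-0.0, -0.25, -0.15] rot [-0.24, -0.0, 0.0] 
-> [ 0.522 -0.372  0.186] xyz [-0.0, -0.27, -0.11] rot [-0.24, -0.0, 0.0] 
-> [ 0.525 -0.327  0.185] xyz [-0.0, -0.29, -0.07] rot [-0.24, -0.0, 0.0] 
-> [ 0.527 -0.285  0.172] xyz [-0.0, -0.3, -0.01] rot [-0.24, -0.0, 0.0] 
-> [ 0.529 -0.248  0.148] xyz [-0.0, -0.29, 0.03] rot [-0.24, -0.0, 0.0]
```

>>> {"name": "apply_moves", "arguments": {"xyz": [[0, -0.02, -0.02], [0, -0.05, -0.04], [0, -0.07, -0.05], [0, -0.1, -0.07], [0, -0.12, -0.08], [0, -0.15, -0.1], [0, -0.17, -0.11], [0, -0.2, -0.13], [0, -0.22, -0.14], [0, -0.25, -0.15]], "delta_rot": [[-0.02, 0, 0], [-0.05, 0, 0], [-0.07, 0, 0], [-0.1, 0, 0], [-0.12, 0, 0], [-0.14, 0, 0], [-0.17, 0, 0], [-0.19, 0, 0], [-0.22, 0, 0], [-0.24, 0, 0]], "claw": [-1, -1, -1, -1, -1, -1, -1, -1, -1, -1]}}

```text
time: 13.15
position: [0.52, -0.4158, 0.175]
tcp_rot: [3.014, -0.087, -0.002]
wrist_force: [0.1, -9.8, 3.9]
gripper_width: 0.094
grasp_force: 58.9
```

>>> {"name": "apply_moves", "arguments": {"xyz": [[0, -0.03, -0.02], [0, -0.05, -0.03], [0, -0.08, -0.04], [0, -0.11, -0.05], [0, -0.13, -0.06], [0, -0.16, -0.08], [0, -0.19, -0.09], [0, -0.22, -0.1], [0, -0.24, -0.1], [0, -0.27, -0.11]], "delta_rot": [[-0.02, 0, 0], [-0.05, 0, 0], [-0.07, 0, 0], [-0.1, 0, 0], [-0.12, 0, 0], [-0.14, 0, 0], [-0.17, 0, 0], [-0.19, 0, 0], [-0.22, 0, 0], [-0.24, 0, 0]], "claw": [-1, -1, -1, -1, -1, -1, -1, -1, -1, -1]}}

```text
time: 14.15
position: [0.5228, -0.3736, 0.1879]
tcp_rot: [2.894, -0.084, -0.007]
wrist_force: [-0.6, -7.7, 6.7]
gripper_width: 0.092
grasp_force: 58.7
```

```bash
python3 - <<'E'
from pan import *
s=arm.state();p=s["position"];print(p,s["wrist_force"],s["gripper_width"],s["grasp_force"],yawof(),s["joints"].round(2))
c,sn=np.cos(TS),np.sin(TS);d=p[:2]-[OX,OY];x=c*d[0]+sn*d[1];y=-sn*d[0]+c*d[1];print("q",np.arctan2(p[2]-.03,x)-np.arctan2(.12,.1),"r",np.hypot(x,p[2]-.03),y)
qs=[.852,1.136,1.42]
plan([(grip(q)+[.0004,0,0.001],-93.4,-.6*q/1.42) for q in qs])
E
```

```text
[ 0.52279341 -0.37359568  0.18788741] [-0.64392896 -7.74637597  6.67014408] 0.09215991215645103 58.65593075752258 -93.32736274962755 [-0.55  0.18  1.84 -0.25  1.01  1.2 ]
q 0.5582444693237738 r 0.15936967653984624 0.0010182140306051121
-> [ 0.525 -0.327  0.185] xyz [-0.0, -0.3, -0.06] rot [-0.23, -0.01, 0.0] 
-> [ 0.527 -0.285  0.172] xyz [-0.0, -0.3, -0.02] rot [-0.24, 0.0, 0.0] 
-> [ 0.529 -0.248  0.148] xyz [-0.0, -0.29, 0.03] rot [-0.24, 0.0, 0.0]
```

>>> {"name": "apply_moves", "arguments": {"xyz": [[0, -0.03, -0.01], [0, -0.06, -0.02], [0, -0.09, -0.03], [0, -0.12, -0.04], [0, -0.15, -0.04], [0, -0.18, -0.05], [0, -0.21, -0.05], [0, -0.24, -0.06], [0, -0.27, -0.06], [0, -0.3, -0.06]], "delta_rot": [[-0.02, 0, 0], [-0.05, 0, 0], [-0.07, 0, 0], [-0.1, 0, 0], [-0.12, 0, 0], [-0.14, 0, 0], [-0.17, 0, 0], [-0.19, 0, 0], [-0.22, 0, 0], [-0.24, 0, 0]], "claw": [-1, -1, -1, -1, -1, -1, -1, -1, -1, -1]}}

```text
time: 15.15
position: [0.5259, -0.3277, 0.188]
tcp_rot: [2.774, -0.08, -0.01]
wrist_force: [-4.1, -9.0, 3.7]
gripper_width: 0.087
grasp_force: 58.1
```

>>> {"name": "apply_moves", "arguments": {"xyz": [[0, -0.03, -0.01], [0, -0.06, -0.01], [0, -0.09, -0.02], [0, -0.12, -0.02], [0, -0.15, -0.02], [0, -0.18, -0.02], [0, -0.21, -0.02], [0, -0.24, -0.02], [0, -0.27, -0.02], [0, -0.3, -0.02]], "delta_rot": [[-0.02, 0, 0], [-0.05, 0, 0], [-0.07, 0, 0], [-0.1, 0, 0], [-0.12, 0, 0], [-0.14, 0, 0], [-0.17, 0, 0], [-0.19, 0, 0], [-0.22, 0, 0], [-0.24, 0, 0]], "claw": [-1, -1, -1, -1, -1, -1, -1, -1, -1, -1]}}

```text
time: 16.15
position: [0.5287, -0.2824, 0.1726]
tcp_rot: [2.658, -0.077, -0.014]
wrist_force: [2.2, -2.2, 7.1]
gripper_width: 0.092
grasp_force: 62.4
```

>>> {"name": "apply_moves", "arguments": {"xyz": [[0, -0.03, 0], [0, -0.06, 0], [0, -0.09, 0], [0, -0.12, 0], [0, -0.15, 0], [0, -0.18, 0.01], [0, -0.21, 0.01], [0, -0.24, 0.02], [0, -0.27, 0.02], [0, -0.29, 0.03]], "delta_rot": [[-0.02, 0, 0], [-0.05, 0, 0], [-0.07, 0, 0], [-0.1, 0, 0], [-0.12, 0, 0], [-0.14, 0, 0], [-0.17, 0, 0], [-0.19, 0, 0], [-0.22, 0, 0], [-0.24, 0, 0]], "claw": [-1, -1, -1, -1, -1, -1, -1, -1, -1, -1]}}

```text
time: 17.15
position: [0.531, -0.2455, 0.148]
tcp_rot: [2.539, -0.073, -0.019]
wrist_force: [1.7, 4.1, 12.3]
gripper_width: 0.088
grasp_force: 62.5
```

```bash
cat >> pan.py <<'E'
def where():
    s=arm.state();p=s["position"];print(p,s["wrist_force"].round(1),s["gripper_width"],s["grasp_force"],yawof(),s["joints"].round(2))
    c,sn=np.cos(TS),np.sin(TS);d=p[:2]-[OX,OY];x=c*d[0]+sn*d[1];y=-sn*d[0]+c*d[1];print("q",np.arctan2(p[2]-.03,x)-np.arctan2(.12,.1),"r",np.hypot(x,p[2]-.03),y)
E
python3 - <<'E'
from pan import *
where()
a=pic("top","t2")[130:270,250:490];b=pic("scene","s2")[170:300,240:500]
cv2.imwrite("pics/c2.png",np.vstack([cv2.resize(a,(480,280)),cv2.resize(b,(480,240))]))
qs=[1.1,.8,.5,.25,-.0]
plan([(grip(q)+[.0004,0,0.001],-93.4,-.6*max(q,0)/1.42) for q in qs])
E
```

```text
[ 0.53104421 -0.24551521  0.14804479] [ 1.7  4.1 12.3] 0.08769877326651761 62.52247452735901 -93.34557678205346 [-0.16  0.17  2.03 -0.73  1.    1.9 ]
q 1.4295046133745977 r 0.15909271416033038 0.001820641683866379
-> [ 0.527 -0.29   0.175] xyz [-0.01, 0.35, 0.02] rot [0.27, -0.01, 0.0] 
-> [ 0.524 -0.336  0.186] xyz [0.0, 0.31, 0.07] rot [0.26, 0.0, 0.0] 
-> [ 0.522 -0.382  0.184] xyz [0.0, 0.29, 0.11] rot [0.25, 0.0, 0.0] 
-> [ 0.52  -0.419  0.172] xyz [0.0, 0.22, 0.14] rot [0.21, 0.0, 0.0] 
-> [ 0.518 -0.452  0.151] xyz [0.0, 0.2, 0.16] rot [0.21, 0.0, 0.0]
```

View pics/c2.png

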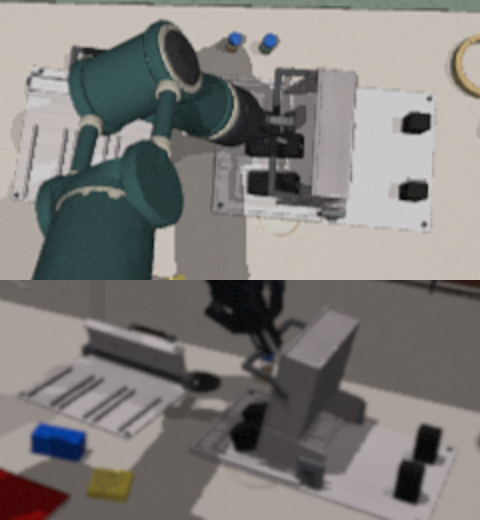

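>>> {"name": "apply_moves", "arguments": {"xyz": [[0, 0.03, 0], [0, 0.07, -0.01], [0, 0.1, -0.01], [0, 0.14, -0.01], [0, 0.17, -0.01], [0, 0.21, -0.01], [0, 0.24, 0], [0, 0.28, 0], [0, 0.31, 0.01], [0, 0.35, 0.02]], "delta_rot": [[0.03, 0, 0], [0.05, 0, 0], [0.08, 0, 0], [0.11, 0, 0], [0.13, 0, 0], [0.16, 0, 0], [0.19, 0, 0], [0.22, 0, 0], [0.24, 0, 0], [0.27, 0, 0]], "claw": [-1, -1, -1, -1, -1, -1, -1, -1, -1, -1]}}

```text
time: 18.25
position: [0.528, -0.2879, 0.1743]
tcp_rot: [2.68, -0.079, -0.015]
wrist_force: [-0.6, 12.9, 13.7]
gripper_width: 0.088
grasp_force: 65.0
```

>>> {"name": "apply_moves", "arguments": {"xyz": [[0, 0.03, 0], [0, 0.06, 0.01], [0, 0.09, 0.01], [0, 0.12, 0.02], [0, 0.15, 0.02], [0, 0.18, 0.03], [0, 0.22, 0.04], [0, 0.25, 0.05], [0, 0.28, 0.06], [0, 0.31, 0.07]], "delta_rot": [[0.03, 0, 0], [0.05, 0, 0], [0.08, 0, 0], [0.1, 0, 0], [0.13, 0, 0], [0.16, 0, 0], [0.18, 0, 0], [0.21, 0, 0], [0.23, 0, 0], [0.26, 0, 0]], "claw": [-1, -1, -1, -1, -1, -1, -1, -1, -1, -1]}}

```text
time: 19.25
position: [0.525, -0.335, 0.1864]
tcp_rot: [2.809, -0.083, -0.011]
wrist_force: [-0.1, 7.5, 11.3]
gripper_width: 0.093
grasp_force: 65.5
```

>>> {"name": "apply_moves", "arguments": {"xyz": [[0, 0.03, 0.01], [0, 0.06, 0.02], [0, 0.09, 0.02], [0, 0.12, 0.03], [0, 0.15, 0.04], [0, 0.17, 0.05], [0, 0.2, 0.07], [0, 0.23, 0.08], [0, 0.26, 0.1], [0, 0.29, 0.11]], "delta_rot": [[0.03, 0, 0], [0.05, 0, 0], [0.08, 0, 0], [0.1, 0, 0], [0.13, 0, 0], [0.15, 0, 0], [0.18, 0, 0], [0.2, 0, 0], [0.23, 0, 0], [0.25, 0, 0]], "claw": [-1, -1, -1, -1, -1, -1, -1, -1, -1, -1]}}

```text
time: 20.25
position: [0.5218, -0.3817, 0.1839]
tcp_rot: [2.934, -0.087, -0.008]
wrist_force: [1.3, 5.6, 5.4]
gripper_width: 0.092
grasp_force: 65.7
```

```bash
python3 - <<'E'
from pan import *
where()
plan([(grip(q)+[.0004,0,0.001],-93.4,-.6*max(q,0)/1.42) for q in [.25,-.03]])
E
```

```text
[ 0.52183645 -0.38173167  0.18389372] [1.3 5.6 5.4] 0.09164320474044377 65.68547129631042 -93.39696226540941 [-0.58  0.2   1.82 -0.21  1.03  1.15]
q 0.5030688904337812 r 0.1567644523825205 0.0005351252506268097
-> [ 0.52  -0.419  0.172] xyz [-0.0, 0.23, 0.13] rot [0.2, -0.0, 0.0] 
-> [ 0.517 -0.455  0.148] xyz [-0.0, 0.22, 0.18] rot [0.21, -0.0, 0.0]
```

>>> {"name": "apply_moves", "arguments": {"xyz": [[0, 0.02, 0.01], [0, 0.05, 0.02], [0, 0.07, 0.03], [0, 0.09, 0.04], [0, 0.12, 0.05], [0, 0.14, 0.07], [0, 0.16, 0.08], [0, 0.18, 0.1], [0, 0.21, 0.11], [0, 0.23, 0.13]], "delta_rot": [[0.02, 0, 0], [0.04, 0, 0], [0.06, 0, 0], [0.08, 0, 0], [0.1, 0, 0], [0.12, 0, 0], [0.14, 0, 0], [0.16, 0, 0], [0.18, 0, 0], [0.2, 0, 0]], "claw": [-1, -1, -1, -1, -1, -1, -1, -1, -1, -1]}}

```text
time: 21.25
position: [0.5193, -0.4206, 0.1709]
tcp_rot: [3.033, -0.088, -0.005]
wrist_force: [3.0, 2.0, 3.2]
gripper_width: 0.089
grasp_force: 65.5
```

>>> {"name": "apply_moves", "arguments": {"xyz": [[0, 0.02, 0.02], [0, 0.05, 0.04], [0, 0.07, 0.05], [0, 0.09, 0.07], [0, 0.11, 0.09], [0, 0.13, 0.11], [0, 0.16, 0.13], [0, 0.18, 0.15], [0, 0.2, 0.17], [0, 0.22, 0.18]], "delta_rot": [[0.02, 0, 0], [0.04, 0, 0], [0.06, 0, 0], [0.08, 0, 0], [0.1, 0, 0], [0.12, 0, 0], [0.15, 0, 0], [0.17, 0, 0], [0.19, 0, 0], [0.21, 0, 0]], "claw": [-1, -1, -1, -1, -1, -1, -1, -1, -1, -1]}}

```text
time: 22.25
position: [0.5171, -0.4522, 0.1497]
tcp_rot: [-3.134, 0.093, 0.003]
wrist_force: [0.1, 27.0, 23.1]
gripper_width: 0.088
grasp_force: 68.9
```

```bash
python3 - <<'E'
from pan import *
where()
E
```

```text
[ 0.5171424  -0.45223983  0.1497034 ] [ 0.1 27.  23.1] 0.08763388692821632 68.87439787387848 -93.385746593438 [-0.76  0.36  1.67  0.    1.12  0.87]
q -0.003795122644563831 r 0.1563143960660774 -5.8349184356691446e-05
```

>>> {"name": "apply_moves", "arguments": {"xyz": [[0, -0.02, 0], [0, -0.02, 0], [0, -0.02, 0], [0, -0.02, 0], [0, -0.02, -0.15], [0, -0.02, -0.3], [0, -0.02, -0.45], [0, -0.02, -0.6], [0, -0.02, -0.8], [0, -0.02, -1]], "delta_rot": [[0, 0, 0], [0, 0, 0], [0, 0, 0], [0, 0, 0], [0, 0, 0], [0, 0, 0], [0, 0, 0], [0, 0, 0], [0, 0, 0], [0, 0, 0]], "claw": [-0.5, 0.2, 0.6, 1, 1, 1, 1, 1, 1, 1]}}

```text
time: 23.25
position: [0.5165, -0.4534, 0.2987]
tcp_rot: [3.136, -0.092, -0.003]
wrist_force: [-0.2, -0.3, 0.8]
gripper_width: 1.001
grasp_force: 0.0
```

```bash
python3 - <<'E'
from pan import *
where()
a=np.mean([arm.read_camera("top").astype(float) for _ in range(6)],0)[:,:,::-1]
cv2.imwrite("pics/t3.png",a)
b=pic("scene","s3")[170:310,240:500]
cv2.imwrite("pics/c3.png",np.vstack([cv2.resize(a[140:260,245:485].astype(np.uint8),(600,300),interpolation=cv2.INTER_CUBIC),cv2.resize(b,(600,300))]))
E
```

```text
[ 0.51652547 -0.45338308  0.29867131] [-0.2 -0.3  0.8] 1.0011100547306289 0.0 -93.34980747174978 [-0.75  0.26  1.52 -0.    1.36  0.88]
q 0.3328697943939247 r 0.2872761881737434 -0.0006078800902111414[ WARN:0@2.965] global loadsave.cpp:1063 imwrite_ Unsupported depth image for selected encoder is fallbacked to CV_8U.
```

View pics/c3.png

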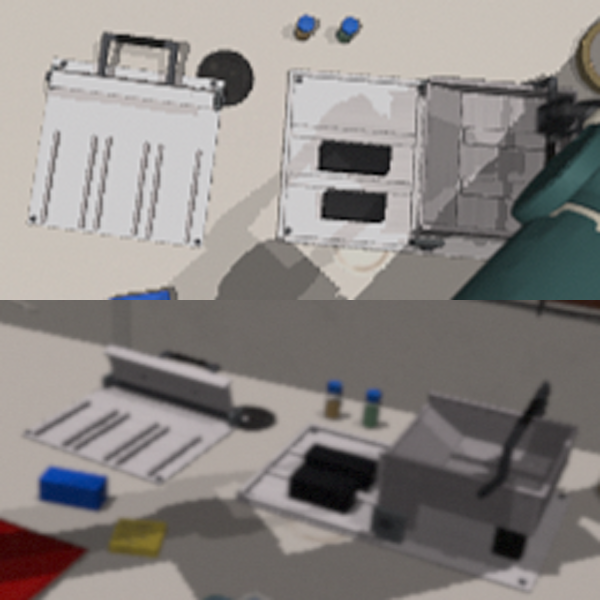

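```bash
cat > jig.py <<'E'
from pan import *
def JW(tj,o,x,y,z): c,s=np.cos(tj),np.sin(tj);return np.array([o[0]+c*x-s*y,o[1]+s*x+c*y,z])
def fitjig(g,tj,o,z=.011):
    Y=np.array([.0845,.0395,.0225,-.0225,-.0395,-.0845])
    for it in range(4):
        def samp(x,y): 
            P=np.stack([o[0]+np.cos(tj)*x-np.sin(tj)*y,o[1]+np.sin(tj)*x+np.cos(tj)*y,np.full(x.shape,z)],-1).reshape(-1,3)
            q=proj("top",P).astype(np.float32);return cv2.remap(g,q[:,:1],q[:,1:],cv2.INTER_CUBIC).reshape(x.shape)
        L=[];N=[]
        for y in Y:
            for x in np.arange(-.085,.004,.008):
                d=np.arange(-.008,.0081,.0005);v=samp(np.full(d.shape,x)+0*d,y+d);w=np.clip(np.percentile(v,80)-v-8,0,None)
                if w.sum()>20: L.append((x,y,(w*d).sum()/w.sum()))
            for x in(-.097,.013):
                d=np.arange(-.012,.0121,.0005);v=samp(x+d,y+0*d);s=1 if x<0 else -1  # dark inside
                gr=np.gradient(cv2.GaussianBlur(v.reshape(1,-1),(1,1),0).ravel() if 0 else v)*-s;gr=np.clip(gr,0,None);k=gr.argmax();sl=slice(max(0,k-6),k+7)
                N.append((x,y,(gr[sl]*d[sl]).sum()/gr[sl].sum()))
        L=np.array(L);N=np.array(N)
        k=np.polyfit(L[:,0],L[:,2],1);dx=np.median(N[:,2]) if 0 else N[:,2].mean()
        tj+=k[0];dy=k[1];o=JW(tj,o,dx,dy,0)[:2]
    print("jig",tj,o,"lat res mm",(1000*np.array([L[L[:,1]==y][:,2].mean() for y in Y])).round(1),"n",len(L),"ends",(N[:,2]*1000).round(1))
    return tj,o
def bars(im,box,thr=60):
    """dark bars in top image: list of corners, centre(world), length dir"""
    x0,y0,x1,y1=box;m=np.zeros(im.shape[:2],np.uint8);m[y0:y1,x0:x1]=(im[y0:y1,x0:x1].max(2)<thr)
    out=[]
    for c in cv2.findContours(m,cv2.RETR_EXTERNAL,cv2.CHAIN_APPROX_NONE)[0]:
        if cv2.contourArea(c)<100: continue
        r=cv2.minAreaRect(c);out.append(r);print(np.round(r[0],1),np.round(r[1],1),round(r[2],1))
    return out
E
python3 - <<'E'
from jig import *
a=cv2.imread("pics/t3.png");g=cv2.cvtColor(a,cv2.COLOR_BGR2GRAY).astype(np.float32)
tj,o=fitjig(g,-.109,np.array([.5337,.0009]))
np.save("j.npy",[tj,*o])
for r in bars(a,(355,165,420,240)):
    b=cv2.boxPoints((r[0],(r[1][0]+1,r[1][1]+1),r[2]))
    # corners at both heights in station frame
    c,s=np.cos(TS),np.sin(TS);Q=[]
    for z in(.004,.036):
        w=ray("top",b,z)[:,:2]-[OX,OY];Q.append(w@np.array([[c,-s],[s,c]]))
    f,n=Q[1],Q[0]  # top, bottom
    S=lambda A,k,fn:np.sort(A[:,k])
    # camera is toward -x_st(+y world) and -y_st : near edges bottom, far edges top
    lo=np.sort(n,0)[:2].mean(0);hi=np.sort(f,0)[2:].mean(0)
    cst=(lo+hi)/2;print("station centre",cst.round(4),"size",(hi-lo).round(4),"world",SW(*cst,0).round(4), "f",f.round(3).tolist())
E
```

```text
jig -0.11880872152025994 [0.53447146 0.00206038] lat res mm [-0.5 -0.2 -0.1  0.1  0.2  0.5] n 72 ends [-0.8 -0.1  0.3  0.1 -0.6  1.9  0.4  0.7 -3.   0.9  0.2  0.3]
[386.2 222. ] [24.3 11.3] 4.8
[386.5 202.9] [27.7 11.5] 4.8
station centre [-0.0864 -0.0538] size [0.0689 0.0321] world [ 0.4743 -0.2625  0.    ] f [[-0.125, -0.073], [-0.124, -0.038], [-0.051, -0.038], [-0.052, -0.073]]
station centre [-0.0888  0.0021] size [0.079 0.032] world [ 0.5303 -0.2633  0.    ] f [[-0.132, -0.018], [-0.131, 0.018], [-0.049, 0.018], [-0.05, -0.019]]
```

```bash
cat >> jig.py <<'E'
TJ,JX,JY=np.load("j.npy")
def J(x,y,z): return JW(TJ,(JX,JY),x,y,z)
YJ=np.degrees(TJ)
def leaf(q): return J(.075-.024*np.cos(q)+.058*np.sin(q),0,.012+.024*np.sin(q)+.058*np.cos(q))
E
python3 - <<'E'
from jig import *
print(leaf(1.55),YJ)
P=[(.55,-.345,.28),(.60,-.225,.25),(.64,-.11,.21),leaf(1.55)+[0,0,.1]]
y=np.linspace(yawof(),YJ,5)[1:]
plan([(p,a,0) for p,a in zip(P,y)])
E
```

```text
[ 0.66602588 -0.01364339  0.03720091] -6.807238312456012
-> [ 0.55  -0.345  0.28 ] xyz [0.18, -0.73, 0.1] rot [0.0, 0.01, -0.76] 
-> [ 0.6   -0.225  0.25 ] xyz [0.57, -0.65, 0.2] rot [0.01, -0.0, -0.75] 
-> [ 0.64 -0.11  0.21] xyz [0.7, -0.42, 0.27] rot [-0.0, -0.0, -0.76] 
-> [ 0.666 -0.014  0.137] xyz [0.65, -0.15, 0.49] rot [-0.0, -0.0, -0.75]
```

>>> {"name": "apply_moves", "arguments": {"xyz": [[0.02, -0.07, 0.01], [0.04, -0.15, 0.02], [0.05, -0.22, 0.03], [0.07, -0.29, 0.04], [0.09, -0.36, 0.05], [0.11, -0.44, 0.06], [0.13, -0.51, 0.07], [0.14, -0.58, 0.08], [0.16, -0.66, 0.09], [0.18, -0.73, 0.1]], "delta_rot": [[0, 0, -0.08], [0, 0, -0.15], [0, 0, -0.23], [0, 0, -0.3], [0, 0, -0.38], [0, 0, -0.46], [0, 0, -0.53], [0, 0, -0.61], [0, 0, -0.68], [0, 0, -0.76]], "claw": [1, 1, 1, 1, 1, 1, 1, 1, 1, 1]}}

```text
time: 24.6
position: [0.5508, -0.3445, 0.2829]
tcp_rot: [3.095, 0.507, -0.002]
wrist_force: [-0.7, -0.6, 0.3]
gripper_width: 1.003
grasp_force: 0.0
```

>>> {"name": "apply_moves", "arguments": {"xyz": [[0.06, -0.06, 0.02], [0.11, -0.13, 0.04], [0.17, -0.2, 0.06], [0.23, -0.26, 0.08], [0.28, -0.32, 0.1], [0.34, -0.39, 0.12], [0.4, -0.46, 0.14], [0.46, -0.52, 0.16], [0.51, -0.58, 0.18], [0.57, -0.65, 0.2]], "delta_rot": [[0, 0, -0.08], [0, 0, -0.15], [0, 0, -0.23], [0, 0, -0.3], [0, 0, -0.38], [0, 0, -0.45], [0, 0, -0.53], [0, 0, -0.6], [0, 0, -0.68], [0, 0, -0.75]], "claw": [0.5, 0.2, 0, -0.15, -0.15, -0.15, -0.15, -0.15, -0.15, -0.15]}}

```text
time: 25.6
position: [0.6012, -0.2253, 0.2521]
tcp_rot: [2.947, 1.075, -0.003]
wrist_force: [0.3, 0.3, 0.3]
gripper_width: 0.422
grasp_force: 0.0
```

>>> {"name": "apply_moves", "arguments": {"xyz": [[0.07, -0.04, 0.03], [0.14, -0.08, 0.05], [0.21, -0.13, 0.08], [0.28, -0.17, 0.11], [0.35, -0.21, 0.13], [0.42, -0.25, 0.16], [0.49, -0.29, 0.19], [0.56, -0.34, 0.22], [0.63, -0.38, 0.24], [0.7, -0.42, 0.27]], "delta_rot": [[0, 0, -0.08], [0, 0, -0.15], [0, 0, -0.23], [0, 0, -0.3], [0, 0, -0.38], [0, 0, -0.46], [0, 0, -0.53], [0, 0, -0.61], [0, 0, -0.68], [0, 0, -0.76]], "claw": [-0.15, -0.15, -0.15, -0.15, -0.15, -0.15, -0.15, -0.15, -0.15, -0.15]}}

```text
time: 26.6
position: [0.6414, -0.1096, 0.2111]
tcp_rot: [2.691, 1.613, -0.004]
wrist_force: [-0.1, 0.0, 0.6]
gripper_width: 0.428
grasp_force: 0.0
```

>>> {"name": "apply_moves", "arguments": {"xyz": [[0.06, -0.02, 0.05], [0.13, -0.03, 0.1], [0.2, -0.05, 0.15], [0.26, -0.06, 0.2], [0.32, -0.08, 0.25], [0.39, -0.09, 0.29], [0.46, -0.11, 0.34], [0.52, -0.12, 0.39], [0.58, -0.14, 0.44], [0.65, -0.15, 0.49]], "delta_rot": [[0, 0, -0.08], [0, 0, -0.15], [0, 0, -0.23], [0, 0, -0.3], [0, 0, -0.38], [0, 0, -0.45], [0, 0, -0.53], [0, 0, -0.6], [0, 0, -0.68], [0, 0, -0.75]], "claw": [-0.15, -0.15, -0.15, -0.15, -0.15, -0.15, -0.15, -0.15, -0.15, -0.15]}}

```text
time: 27.6
position: [0.6673, -0.0138, 0.1365]
tcp_rot: [2.344, 2.087, -0.006]
wrist_force: [0.1, 1.1, -0.3]
gripper_width: 0.426
grasp_force: 0.0
```

```bash
python3 - <<'E'
from jig import *
where()
plan([(leaf(1.55),YJ,0)],3)
pic("top","t4")
b=pic("scene","s4")[150:280,220:450]
cv2.imwrite("pics/c4.png",cv2.resize(b,(690,390),interpolation=cv2.INTER_CUBIC))
E
```

```text
[ 0.66729619 -0.01375953  0.13653028] [ 0.1  1.1 -0.3] 0.4261300915992018 0.0 -6.645851772580367 [-0.06  0.34  1.73 -0.01  1.08  0.06]
q 1.9667986507312902 r 0.36196328274087897 0.12439056629998191
-> [ 0.666 -0.014  0.037] xyz [0.003, -0.008, 0.662] rot [0.0, 0.01, 0.006]
```

View pics/c4.png

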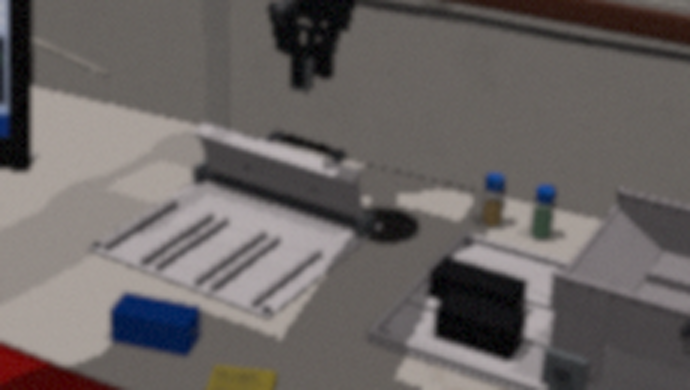

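>>> {"name": "apply_moves", "arguments": {"xyz": [[0, 0, 0.07], [0, 0, 0.14], [0, 0, 0.21], [0, -0.01, 0.28], [0, -0.01, 0.35], [0, -0.01, 0.42], [0, -0.01, 0.49], [0, -0.01, 0.56], [0, -0.01, 0.61], [0, -0.01, 0.65]], "delta_rot": [[0, 0, 0], [0, 0, 0], [0, 0, 0], [0, 0, 0], [0, 0, 0], [0, 0, 0], [0, 0, 0], [0, 0, 0], [0, 0, 0], [0, 0, 0]], "claw": [-0.15, -0.15, -0.15, -0.15, -0.15, -0.15, -0.15, -0.15, -0.15, -0.15]}}

```text
time: 28.7
position: [0.6655, -0.0148, 0.0388]
tcp_rot: [2.347, 2.083, -0.006]
wrist_force: [0.1, 0.4, -0.5]
gripper_width: 0.425
grasp_force: 0.0
```

>>> {"name": "apply_moves", "arguments": {"xyz": [[0, 0, 0], [0, 0, 0], [0, 0, 0], [0, 0, 0], [0, 0, 0], [0, 0, 0], [0, 0, 0], [0, 0, 0], [0, 0, 0], [0, 0, 0]], "delta_rot": [[0, 0, 0], [0, 0, 0], [0, 0, 0], [0, 0, 0], [0, 0, 0], [0, 0, 0], [0, 0, 0], [0, 0, 0], [0, 0, 0], [0, 0, 0]], "claw": [-0.5, -0.8, -1, -1, -1, -1, -1, -1, -1, -1]}}

```text
time: 29.7
position: [0.6603, -0.0142, 0.0369]
tcp_rot: [-2.346, -2.082, 0.018]
wrist_force: [-8.8, 2.0, -3.9]
gripper_width: 0.1
grasp_force: 58.2
```

```bash
cat >> jig.py <<'E'
def lw():
    s=arm.state();p=s["position"];d=p[:2]-[JX,JY];c,sn=np.cos(TJ),np.sin(TJ);x,y=c*d[0]+sn*d[1],-sn*d[0]+c*d[1]
    print("jig xyz",np.round([x,y,p[2]],4),"F",s["wrist_force"].round(1),"w",round(s["gripper_width"],3),s["grasp_force"],"yaw",round(yawof(),2),"J",s["joints"].round(2))
    print("leaf q",np.arctan2(.058,-.024)-np.arctan2(p[2]-.012,x-.075),"r",np.hypot(p[2]-.012,x-.075))
E
python3 - <<'E'
from jig import *
lw()
print(leaf(1.55))
plan([(leaf(q)+[0,0,.0],YJ,0) for q in (1.15,.75,.37,-.02)])
E
```

```text
jig xyz [ 0.1269 -0.0012  0.0369] F [-8.8  2.  -3.9] w 0.1 58.21866273880005 yaw -6.81 J [-0.06  0.44  1.79 -0.01  0.92  0.07]
leaf q 1.5158375179915466 r 0.057562397390315774
[ 0.66602588 -0.01364339  0.03720091]
-> [ 0.652 -0.012  0.058] xyz [0.01, -0.06, -0.14] rot [-0.02, 0.01, -0.0] 
-> [ 0.631 -0.009  0.071] xyz [-0.0, -0.14, -0.09] rot [-0.0, 0.0, -0.0] 
-> [ 0.608 -0.007  0.075] xyz [-0.0, -0.16, -0.02] rot [-0.0, 0.0, -0.0] 
-> [ 0.584 -0.004  0.07 ] xyz [-0.0, -0.16, 0.03] rot [-0.0, 0.0, -0.0]
```

```bash
python3 - <<'E'
from jig import *
plan([(leaf(q)+[-.004,0,.0],YJ,0) for q in (1.15,.75,.37,-.02)])
E
```

```text
-> [ 0.648 -0.012  0.058] xyz [0.0, -0.09, -0.14] rot [-0.02, 0.01, -0.0] 
-> [ 0.627 -0.009  0.071] xyz [0.0, -0.14, -0.08] rot [-0.0, 0.0, -0.0] 
-> [ 0.604 -0.007  0.075] xyz [0.0, -0.15, -0.03] rot [-0.0, 0.0, -0.0] 
-> [ 0.58  -0.004  0.07 ] xyz [0.0, -0.16, 0.03] rot [-0.0, 0.0, -0.0]
```

>>> {"name": "apply_moves", "arguments": {"xyz": [[0, -0.01, -0.01], [0, -0.02, -0.03], [0, -0.03, -0.04], [0, -0.04, -0.06], [0, -0.05, -0.07], [0, -0.07, -0.09], [0, -0.08, -0.1], [0, -0.1, -0.11], [0, -0.11, -0.13], [0, -0.12, -0.14]], "delta_rot": [[0, 0, 0], [0, 0, 0], [0, 0, 0], [0, 0, 0], [0, 0, 0], [0, 0, 0], [0, 0, 0], [0, 0, 0], [0, 0, 0], [0, 0, 0]], "claw": [-1, -1, -1, -1, -1, -1, -1, -1, -1, -1]}}

```text
time: 30.7
position: [0.641, -0.0119, 0.0552]
tcp_rot: [-2.344, -2.081, 0.021]
wrist_force: [-8.1, 2.2, -25.0]
gripper_width: 0.098
grasp_force: 57.9
```

>>> {"name": "apply_moves", "arguments": {"xyz": [[0, -0.01, -0.01], [0, -0.03, -0.02], [0, -0.04, -0.03], [0, -0.05, -0.04], [0, -0.07, -0.05], [0, -0.08, -0.06], [0, -0.1, -0.07], [0, -0.11, -0.07], [0, -0.13, -0.08], [0, -0.14, -0.08]], "delta_rot": [[0, 0, 0], [0, 0, 0], [0, 0, 0], [0, 0, 0], [0, 0, 0], [0, 0, 0], [0, 0, 0], [0, 0, 0], [0, 0, 0], [0, 0, 0]], "claw": [-1, -1, -1, -1, -1, -1, -1, -1, -1, -1]}}

```text
time: 31.7
position: [0.6196, -0.0094, 0.064]
tcp_rot: [-2.344, -2.081, 0.022]
wrist_force: [0.7, 0.6, -40.4]
gripper_width: 0.094
grasp_force: 57.8
```

```bash
python3 - <<'E'
from jig import *
lw()
plan([(leaf(q)+[-.004,0,.0],YJ,0) for q in (.37,-.02)])
E
```

```text
jig xyz [ 0.0859 -0.0012  0.064 ] F [  0.7   0.6 -40.4] w 0.094 57.843090891838074 yaw -6.82 J [-0.05  0.34  1.87 -0.01  0.94  0.07]
leaf q 0.5986637311688214 r 0.053150239508171396
-> [ 0.604 -0.007  0.075] xyz [0.0, -0.11, -0.07] rot [-0.03, 0.01, -0.0] 
-> [ 0.58  -0.004  0.07 ] xyz [0.0, -0.16, 0.04] rot [0.0, 0.0, -0.0]
```

>>> {"name": "apply_moves", "arguments": {"xyz": [[0, -0.01, 0.02], [0, -0.02, 0.03], [0, -0.04, 0.03], [0, -0.05, 0.03], [0, -0.06, 0.03], [0, -0.08, 0.03], [0, -0.09, 0.03], [0, -0.1, 0.03], [0, -0.12, 0.03], [0, -0.13, 0.03]], "delta_rot": [[0, 0, 0], [0, 0, 0], [0, 0, 0], [0, 0, 0], [0, 0, 0], [0, 0, 0], [0, 0, 0], [0, 0, 0], [0, 0, 0], [0, 0, 0]], "claw": [-1, -1, -1, -1, -1, -1, -1, -1, -1, -1]}}

```text
time: 32.7
position: [0.6075, -0.0079, 0.0653]
tcp_rot: [2.347, 2.083, -0.005]
wrist_force: [7.0, -1.2, -35.7]
gripper_width: 0.099
grasp_force: 57.7
```

>>> {"name": "apply_moves", "arguments": {"xyz": [[0, -0.02, 0], [0, -0.03, 0], [0, -0.05, 0.01], [0, -0.06, 0.01], [0, -0.08, 0.02], [0, -0.1, 0.02], [0, -0.11, 0.03], [0, -0.13, 0.03], [0, -0.15, 0.04], [0, -0.17, 0.05]], "delta_rot": [[0, 0, 0], [0, 0, 0], [0, 0, 0], [0, 0, 0], [0, 0, 0], [0, 0, 0], [0, 0, 0], [0, 0, 0], [0, 0, 0], [0, 0, 0]], "claw": [-1, -1, -1, -1, -1, -1, -1, -1, -1, -1]}}

```text
time: 33.7
position: [0.59, -0.0058, 0.0627]
tcp_rot: [2.337, 2.075, 0.013]
wrist_force: [14.7, -2.0, -28.9]
gripper_width: 0.098
grasp_force: 58.4
```

```bash
python3 - <<'E'
from jig import *
lw()
b=pic("scene","s5")[150:280,220:450]
cv2.imwrite("pics/c5.png",cv2.resize(b,(690,390),interpolation=cv2.INTER_CUBIC))
E
```

```text
jig xyz [ 0.0561 -0.0012  0.0627] F [ 14.7  -2.  -28.9] w 0.098 58.35990786552429 yaw -6.81 J [-0.05  0.28  1.96 -0.01  0.88  0.08]
leaf q 0.03555064748319481 r 0.0540821524087488
```

View pics/c5.png

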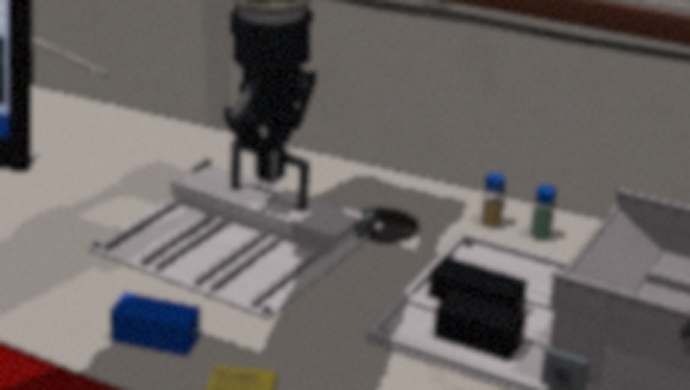

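>>> {"name": "apply_moves", "arguments": {"xyz": [[0, -0.01, 0.01], [0, -0.01, 0.02], [0, -0.02, 0.03], [0, -0.03, 0.03], [0, -0.04, 0.04], [0, -0.04, 0.05], [0, -0.05, 0.06], [0, -0.05, 0.06], [0, -0.05, 0.06], [0, -0.05, 0.06]], "delta_rot": [[0, 0, 0], [0, 0, 0], [0, 0, 0], [0, 0, 0], [0, 0, 0], [0, 0, 0], [0, 0, 0], [0, 0, 0], [0, 0, 0], [0, 0, 0]], "claw": [-1, -1, -1, -1, -1, -1, -1, -1, -1, -1]}}

```text
time: 34.75
position: [0.5879, -0.0055, 0.0614]
tcp_rot: [2.332, 2.07, 0.024]
wrist_force: [7.3, -3.1, 2.6]
gripper_width: 0.094
grasp_force: 61.3
```

```bash
python3 - <<'E'
from jig import *
lw()
E
```

```text
jig xyz [ 0.054  -0.0012  0.0614] F [ 7.3 -3.1  2.6] w 0.094 61.33748173713684 yaw -6.8 J [-0.05  0.27  1.97 -0.01  0.87  0.08]
leaf q -0.010136352441577179 r 0.053709765745645004
```

>>> {"name": "apply_moves", "arguments": {"xyz": [[0, 0, 0.01], [0, 0, 0.02], [0, 0, 0.03], [0, 0, 0.04], [0, 0, 0.05], [0, 0, 0.06], [0, 0, 0.06], [0, 0, 0.06], [0, 0, 0.06], [0, 0, 0.06]], "delta_rot": [[0, 0, 0], [0, 0, 0], [0, 0, 0], [0, 0, 0], [0, 0, 0], [0, 0, 0], [0, 0, 0], [0, 0, 0], [0, 0, 0], [0, 0, 0]], "claw": [-1, -1, -1, -1, -1, -1, -1, -1, -1, -1]}}

```text
time: 35.75
position: [0.5882, -0.0055, 0.0608]
tcp_rot: [2.332, 2.07, 0.022]
wrist_force: [-17.7, -2.1, 55.5]
gripper_width: 0.096
grasp_force: 66.1
```

```bash
python3 - <<'E'
from jig import *
lw()
E
```

```text
jig xyz [ 0.0543 -0.0012  0.0608] F [-17.7  -2.1  55.5] w 0.096 66.14808797836304 yaw -6.79 J [-0.05  0.27  1.97 -0.01  0.87  0.08]
leaf q -0.008817161505950466 r 0.053050029903433854
```

>>> {"name": "apply_moves", "arguments": {"xyz": [[0, 0, -0.04], [0, 0, -0.08], [0, 0.02, -0.08], [0, 0.02, -0.08], [0, 0.02, -0.08], [0, 0.02, -0.2], [0, 0.02, -0.4], [0, 0.02, -0.6], [0, 0.02, -0.8], [0, 0.02, -1]], "delta_rot": [[0, 0, 0], [0, 0, 0], [0, 0, 0], [0, 0, 0], [0, 0, 0], [0, 0, 0], [0, 0, 0], [0, 0, 0], [0, 0, 0], [0, 0, 0]], "claw": [-1, -1, -0.6, -0.3, -0.15, -0.15, -0.15, -0.15, -0.15, -0.15]}}

```text
time: 36.75
position: [0.5785, -0.0035, 0.1952]
tcp_rot: [2.345, 2.082, -0.003]
wrist_force: [0.2, 0.1, -0.4]
gripper_width: 0.422
grasp_force: 0.0
```

```bash
cat >> jig.py <<'E'
def topm(f,n=5):
    a=np.mean([arm.read_camera("top").astype(float) for _ in range(n)],0)[:,:,::-1].astype(np.uint8);cv2.imwrite(f"pics/{f}.png",a);return a
def barfit(im,box,O,T,thr=60):
    """centre (frame O,T), size and angle in frame, from mask: far edges at z .036, near edges at .004; frame axes; returns list"""
    C=np.array([.321,-.058]);out=[]
    for r in bars(im,box,thr):
        b=cv2.boxPoints((r[0],(r[1][0]+1,r[1][1]+1),r[2]))
        t=ray("top",b,.036)[:,:2];lo=ray("top",b,.004)[:,:2];m=t.mean(0)
        e1=t[1]-t[0];e2=t[2]-t[1]
        if np.linalg.norm(e1)<np.linalg.norm(e2): e1,e2=e2,e1
        e1/=np.linalg.norm(e1);n1=np.array([-e1[1],e1[0]])
        c=0;sz=[]
        for e in(e1,n1):
            if e@(m-C)<0:e=-e
            h=np.sort(t@e)[2:].mean();l=np.sort(lo@e)[:2].mean();c=c+e*(h+l)/2;sz.append(h-l)
        d=c-O;cs,sn=np.cos(T),np.sin(T)
        ang=(np.degrees(np.arctan2(e1[1],e1[0])-T)+90)%180-90
        print("world",c.round(4),"frame",np.round([cs*d[0]+sn*d[1],-sn*d[0]+cs*d[1]],4),"size",np.round(sz,4),"ang",round(ang,1));out.append((c,sz,ang))
    return out
E
python3 - <<'E'
from jig import *
lw()
a=topm("t6")
B=barfit(a,(355,160,420,240),np.array([OX,OY]),TS)
cv2.imwrite("pics/c6.png",cv2.resize(a[140:270,245:485],(720,390),interpolation=cv2.INTER_CUBIC))
c=B[0][0] if B[0][1][0]<.075 else B[1][0]
print(c,np.degrees(TS)+90)
p=arm.state()["position"]
y0=yawof();y1=np.degrees(TS)+90
print(y0,y1)
plan([([.56,-.1,.2],(y0+y1)/2,0),([.50,-.21,.17],y1,0),([*c,.10],y1,0)])
E
```

```text
jig xyz [ 0.0444 -0.0003  0.1952] F [ 0.2  0.1 -0.4] w 0.422 0.0 yaw -6.81 J [-0.05  0.12  1.88 -0.01  1.14  0.08]
leaf q 0.2266027655803371 r 0.18572206663755159
[386.2 222. ] [24.3 11.3] 4.8
[378.9 204.2] [27.7 11.4] 5.2
world [ 0.4743 -0.2625] frame [-0.0864 -0.0538] size [0.0689 0.0321] ang -0.3
world [ 0.5262 -0.2412] frame [-0.1107 -0.0033] size [0.0797 0.0316] ang -0.7
[ 0.47432624 -0.26253581] -3.3276192560770568
-6.808926334816087 -3.3276192560770568
-> [ 0.56 -0.1   0.2 ] xyz [-0.65, -0.04, -0.04] rot [0.0, 0.01, -0.06] 
-> [ 0.5  -0.21  0.17] xyz [-0.77, -0.34, 0.2] rot [0.0, 0.0, -0.06] 
-> [ 0.474 -0.263  0.1  ] xyz [-0.36, -0.15, 0.46] rot [0.0, 0.0, -0.0]
```

View pics/c6.png

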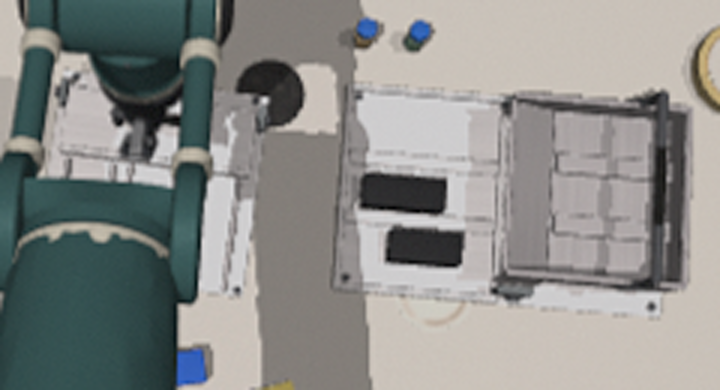

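```bash
python3 - <<'E'
from jig import *
g=[.5277,-.2192]
plan([([.552,-.115,.18],-5.4,0),([*g,.095],-4.0,0),([*g,.035],-4,0)],3)
E
```

```text
-> [ 0.552 -0.115  0.18 ] xyz [-0.759, -0.084, 0.091] rot [0.003, 0.01, -0.049] 
-> [ 0.528 -0.219  0.095] xyz [-0.706, -0.096, 0.567] rot [-0.0, -0.0, -0.049] 
-> [ 0.528 -0.219  0.035] xyz [-0.0, 0.0, 0.4] rot [-0.0, -0.0, -0.0]
```

>>> {"name": "apply_moves", "arguments": {"xyz": [[-0.08, -0.01, 0.01], [-0.15, -0.02, 0.02], [-0.23, -0.03, 0.03], [-0.3, -0.03, 0.04], [-0.38, -0.04, 0.05], [-0.46, -0.05, 0.06], [-0.53, -0.06, 0.07], [-0.61, -0.07, 0.08], [-0.68, -0.08, 0.09], [-0.76, -0.084, 0.09]], "delta_rot": [[0, 0, -0.01], [0, 0, -0.01], [0, 0, -0.02], [0, 0, -0.02], [0, 0, -0.03], [0, 0, -0.03], [0, 0, -0.04], [0, 0.01, -0.04], [0, 0.01, -0.05], [0, 0.01, -0.05]], "claw": [-0.1, -0.1, -0.1, -0.1, -0.1, -0.1, -0.1, -0.1, -0.1, -0.1]}}

```text
time: 38.0
position: [0.5514, -0.1161, 0.1795]
tcp_rot: [-2.323, -2.115, 0.0]
wrist_force: [-0.3, 0.6, 0.2]
gripper_width: 0.454
grasp_force: 0.0
```

>>> {"name": "apply_moves", "arguments": {"xyz": [[-0.07, -0.01, 0.06], [-0.14, -0.02, 0.11], [-0.21, -0.03, 0.17], [-0.28, -0.04, 0.23], [-0.35, -0.05, 0.28], [-0.42, -0.06, 0.34], [-0.49, -0.07, 0.4], [-0.57, -0.08, 0.46], [-0.64, -0.09, 0.51], [-0.706, -0.096, 0.57]], "delta_rot": [[0, 0, -0.01], [0, 0, -0.01], [0, 0, -0.02], [0, 0, -0.02], [0, 0, -0.03], [0, 0, -0.03], [0, 0, -0.04], [0, 0, -0.04], [0, 0, -0.05], [0, 0, -0.05]], "claw": [-0.1, -0.1, -0.1, -0.1, -0.1, -0.1, -0.1, -0.1, -0.1, -0.1]}}

```text
time: 39.0
position: [0.5276, -0.2204, 0.0938]
tcp_rot: [2.296, 2.143, 0.0]
wrist_force: [0.6, -0.0, 0.2]
gripper_width: 0.449
grasp_force: 0.0
```

```bash
python3 - <<'E'
from jig import *
s=arm.state();print(s["position"],yawof(),s["gripper_width"])
plan([([.5277,-.2192,.035],-4,0)],3)
E
```

```text
[ 0.52758091 -0.22037081  0.0937599 ] -3.9524880972748844 0.44881053375780566
-> [ 0.528 -0.219  0.035] xyz [0.008, 0.0, 0.392] rot [0.001, 0.0, 0.002]
```

>>> {"name": "apply_moves", "arguments": {"xyz": [[0.008, 0, 0.04], [0.008, 0, 0.08], [0.008, 0, 0.12], [0.008, 0, 0.16], [0.008, 0, 0.2], [0.008, 0, 0.24], [0.008, 0, 0.28], [0.008, 0, 0.32], [0.008, 0, 0.36], [0.008, 0, 0.39]], "delta_rot": [[0, 0, 0], [0, 0, 0], [0, 0, 0], [0, 0, 0], [0, 0, 0], [0, 0, 0], [0, 0, 0], [0, 0, 0], [0, 0, 0], [0, 0, 0]], "claw": [-0.1, -0.1, -0.1, -0.1, -0.1, -0.1, -0.1, -0.1, -0.1, -0.1]}}

```text
time: 40.0
position: [0.5275, -0.2181, 0.0351]
tcp_rot: [-2.297, -2.143, 0.0]
wrist_force: [-0.2, -0.7, 0.2]
gripper_width: 0.451
grasp_force: 0.0
```

>>> {"name": "apply_moves", "arguments": {"xyz": [[0, 0, 0], [0, 0, 0], [0, 0, 0], [0, 0, 0], [0, 0, 0], [0, 0, 0], [0, 0, 0], [0, 0, 0], [0, 0, 0], [0, 0, 0]], "delta_rot": [[0, 0, 0], [0, 0, 0], [0, 0, 0], [0, 0, 0], [0, 0, 0], [0, 0, 0], [0, 0, 0], [0, 0, 0], [0, 0, 0], [0, 0, 0]], "claw": [-0.3, -0.5, -0.7, -1, -1, -1, -1, -1, -1, -1]}}

```text
time: 41.0
position: [0.5289, -0.2184, 0.036]
tcp_rot: [2.295, 2.142, 0.002]
wrist_force: [6.4, -0.6, -3.8]
gripper_width: 0.363
grasp_force: 61.4
```

```bash
python3 - <<'E'
from jig import *
lw();s=arm.state();p=s["position"];print(p)
# lane +.062: bar mid centre at x=-.037 (12 mm short), grip 22 mm behind
t=J(-.037-.022,.062,0)[:2];yl=np.degrees(TJ)+90
print(t,yl)
g=p[:2]
ys=np.linspace(yawof(),yl,5)[1:]
plan([([*g,.10],yawof(),0),([.52,-.13,.14],ys[0],0),([.505,-.03,.14],ys[1],0),([.495,.04,.13],ys[2],0),([*t,.08],ys[3],0)],3)
E
```

```text
jig xyz [ 0.0206 -0.2196  0.036 ] F [ 6.4 -0.6 -3.8] w 0.363 61.43248736858368 yaw -3.95 J [-0.44  0.29  2.    0.    0.84 -0.37]
leaf q -0.7624080698765621 r 0.05944351079650473
[ 0.52892445 -0.21843622  0.03602403]
[0.48323621 0.07061655] 83.19276168754399
-> [ 0.529 -0.218  0.1  ] xyz [-0.0, 0.001, -0.427] rot [0.006, 0.001, -0.0] 
-> [ 0.52 -0.13  0.14] xyz [0.584, -0.1, -0.266] rot [-0.0, 0.0, -0.76] 
-> [ 0.505 -0.03   0.14 ] xyz [0.665, 0.109, -0.0] rot [-0.0, 0.0, -0.761] 
-> [0.495 0.04  0.13 ] xyz [0.402, 0.246, 0.066] rot [-0.0, -0.0, -0.76] 
-> [0.483 0.071 0.08 ] xyz [0.166, 0.142, 0.334] rot [-0.0, -0.0, -0.761]
```

>>> {"name": "apply_moves", "arguments": {"xyz": [[0, 0, -0.04], [0, 0, -0.09], [0, 0, -0.13], [0, 0, -0.17], [0, 0, -0.21], [0, 0, -0.26], [0, 0, -0.3], [0, 0, -0.34], [0, 0, -0.39], [0, 0, -0.43]], "delta_rot": [[0, 0, 0], [0, 0, 0], [0, 0, 0], [0, 0, 0], [0, 0, 0], [0, 0, 0], [0, 0, 0], [0, 0, 0], [0, 0, 0], [0, 0, 0]], "claw": [-1, -1, -1, -1, -1, -1, -1, -1, -1, -1]}}

```text
time: 42.0
position: [0.5279, -0.2182, 0.101]
tcp_rot: [2.296, 2.143, 0.0]
wrist_force: [0.5, 0.9, -0.9]
gripper_width: 0.364
grasp_force: 62.0
```

>>> {"name": "apply_moves", "arguments": {"xyz": [[0.06, -0.01, -0.03], [0.12, -0.02, -0.05], [0.18, -0.03, -0.08], [0.23, -0.04, -0.11], [0.29, -0.05, -0.13], [0.35, -0.06, -0.16], [0.41, -0.07, -0.19], [0.47, -0.08, -0.21], [0.53, -0.09, -0.24], [0.58, -0.1, -0.27]], "delta_rot": [[0, 0, -0.08], [0, 0, -0.15], [0, 0, -0.23], [0, 0, -0.3], [0, 0, -0.38], [0, 0, -0.46], [0, 0, -0.53], [0, 0, -0.61], [0, 0, -0.68], [0, 0, -0.76]], "claw": [-1, -1, -1, -1, -1, -1, -1, -1, -1, -1]}}

```text
time: 43.0
position: [0.5186, -0.1295, 0.1411]
tcp_rot: [1.846, 2.542, 0.0]
wrist_force: [-0.5, 0.2, -2.4]
gripper_width: 0.359
grasp_force: 62.0
```

>>> {"name": "apply_moves", "arguments": {"xyz": [[0.07, 0.01, 0], [0.13, 0.02, 0], [0.2, 0.03, 0], [0.27, 0.04, 0], [0.33, 0.05, 0], [0.4, 0.07, 0], [0.47, 0.08, 0], [0.53, 0.09, 0], [0.6, 0.1, 0], [0.665, 0.11, 0]], "delta_rot": [[0, 0, -0.08], [0, 0, -0.15], [0, 0, -0.23], [0, 0, -0.3], [0, 0, -0.38], [0, 0, -0.46], [0, 0, -0.53], [0, 0, -0.61], [0, 0, -0.68], [0, 0, -0.76]], "claw": [-1, -1, -1, -1, -1, -1, -1, -1, -1, -1]}}

```text
time: 44.0
position: [0.5038, -0.0294, 0.1408]
tcp_rot: [1.333, 2.844, 0.0]
wrist_force: [0.2, -0.0, -1.1]
gripper_width: 0.362
grasp_force: 62.0
```

>>> {"name": "apply_moves", "arguments": {"xyz": [[0.04, 0.02, 0.01], [0.08, 0.05, 0.01], [0.12, 0.07, 0.02], [0.16, 0.1, 0.03], [0.2, 0.12, 0.03], [0.24, 0.15, 0.04], [0.28, 0.17, 0.05], [0.32, 0.2, 0.05], [0.36, 0.22, 0.06], [0.4, 0.246, 0.066]], "delta_rot": [[0, 0, -0.08], [0, 0, -0.15], [0, 0, -0.23], [0, 0, -0.3], [0, 0, -0.38], [0, 0, -0.46], [0, 0, -0.53], [0, 0, -0.61], [0, 0, -0.68], [0, 0, -0.76]], "claw": [-1, -1, -1, -1, -1, -1, -1, -1, -1, -1]}}

```text
time: 45.0
position: [0.494, 0.04, 0.1307]
tcp_rot: [0.772, 3.045, -0.0]
wrist_force: [0.3, 0.2, -1.3]
gripper_width: 0.362
grasp_force: 62.0
```

>>> {"name": "apply_moves", "arguments": {"xyz": [[0.02, 0.01, 0], [0.03, 0.03, 0], [0.05, 0.04, 0.02], [0.07, 0.06, 0.05], [0.08, 0.07, 0.1], [0.1, 0.09, 0.15], [0.12, 0.1, 0.2], [0.13, 0.11, 0.25], [0.15, 0.13, 0.29], [0.166, 0.142, 0.334]], "delta_rot": [[0, 0, -0.08], [0, 0, -0.15], [0, 0, -0.23], [0, 0, -0.3], [0, 0, -0.38], [0, 0, -0.46], [0, 0, -0.53], [0, 0, -0.61], [0, 0, -0.68], [0, 0, -0.76]], "claw": [-1, -1, -1, -1, -1, -1, -1, -1, -1, -1]}}

```text
time: 46.0
position: [0.4824, 0.0704, 0.0802]
tcp_rot: [0.184, 3.136, 0.0]
wrist_force: [-0.5, -0.6, -1.6]
gripper_width: 0.359
grasp_force: 62.0
```

```bash
python3 - <<'E'
from jig import *
lw()
a=topm("t7",3);b=pic("scene","s7")
cv2.imwrite("pics/c7.png",np.vstack([cv2.resize(a[150:250,240:440],(600,300),interpolation=cv2.INTER_CUBIC),cv2.resize(b[180:280,230:430],(600,300),interpolation=cv2.INTER_CUBIC)]))
t=J(-.037-.0228,.062,0)[:2];yl=np.degrees(TJ)+90
plan([([*t,.036],yl,0)],3)
E
```

```text
jig xyz [-0.0598  0.0617  0.0802] F [-0.5 -0.6 -1.6] w 0.359 61.964778900146484 yaw 83.29 J [ 0.09  0.09  2.16  0.    0.9  -1.36]
leaf q -0.7098817648341003 r 0.15111491338140187
-> [0.482 0.071 0.036] xyz [-0.0, 0.004, 0.297] rot [-0.0, -0.0, -0.002]
```

View pics/c7.png

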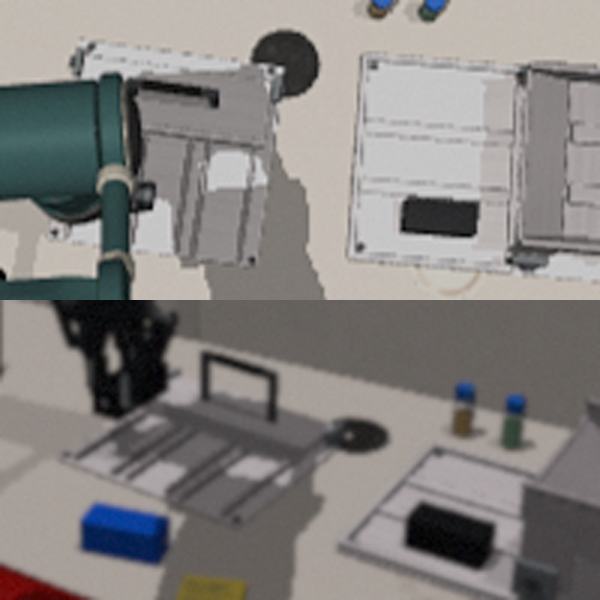

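>>> {"name": "apply_moves", "arguments": {"xyz": [[0, 0, 0.04], [0, 0, 0.08], [0, 0, 0.12], [0, 0, 0.15], [0, 0, 0.18], [0, 0.003, 0.21], [0, 0.003, 0.24], [0, 0.003, 0.26], [0, 0.003, 0.28], [0, 0.003, 0.29]], "delta_rot": [[0, 0, 0], [0, 0, 0], [0, 0, 0], [0, 0, 0], [0, 0, 0], [0, 0, 0], [0, 0, 0], [0, 0, 0], [0, 0, 0], [0, 0, 0]], "claw": [-1, -1, -1, -1, -1, -1, -1, -1, -1, -1]}}

```text
time: 47.2
position: [0.4824, 0.0705, 0.0369]
tcp_rot: [-0.188, -3.136, 0.0]
wrist_force: [-0.1, 0.3, -2.0]
gripper_width: 0.362
grasp_force: 62.0
```

>>> {"name": "apply_moves", "arguments": {"xyz": [[-0.01, 0, 0], [-0.015, 0, 0], [-0.02, 0, 0], [-0.025, 0, 0], [-0.03, 0, 0], [-0.035, 0, 0], [-0.04, 0, 0], [-0.045, 0, 0], [-0.05, 0, 0], [-0.05, 0, 0]], "delta_rot": [[0, 0, 0], [0, 0, 0], [0, 0, 0], [0, 0, 0], [0, 0, 0], [0, 0, 0], [0, 0, 0], [0, 0, 0], [0, 0, 0], [0, 0, 0]], "claw": [-1, -1, -1, -1, -1, -1, -1, -1, -1, -1]}}

```text
time: 48.2
position: [0.4902, 0.0696, 0.0373]
tcp_rot: [0.188, 3.136, 0.0]
wrist_force: [-0.6, 0.6, -1.5]
gripper_width: 0.355
grasp_force: 62.0
```

```bash
python3 - <<'E'
from jig import *
lw()
E
```

```text
jig xyz [-0.052   0.0618  0.0373] F [-0.6  0.6 -1.5] w 0.355 61.96486473083496 yaw 83.13 J [ 0.09  0.17  2.16 -0.    0.81 -1.36]
leaf q -0.9818983088118522 r 0.12949285490264612
```

>>> {"name": "apply_moves", "arguments": {"xyz": [[-0.003, 0, 0], [-0.006, 0, 0], [-0.009, 0, 0], [-0.012, 0, 0], [-0.015, 0, 0], [-0.018, 0, 0], [-0.021, 0, 0], [-0.024, 0, 0], [-0.024, 0, 0], [-0.024, 0, 0]], "delta_rot": [[0, 0, 0], [0, 0, 0], [0, 0, 0], [0, 0, 0], [0, 0, 0], [0, 0, 0], [0, 0, 0], [0, 0, 0], [0, 0, 0], [0, 0, 0]], "claw": [-1, -1, -1, -1, -1, -1, -1, -1, -1, -1]}}

```text
time: 49.2
position: [0.4936, 0.0692, 0.0373]
tcp_rot: [0.188, 3.136, -0.0]
wrist_force: [-0.6, 0.3, -1.3]
gripper_width: 0.361
grasp_force: 62.0
```

>>> {"name": "apply_moves", "arguments": {"xyz": [[-0.003, 0, 0], [-0.006, 0, 0], [-0.009, 0, 0], [-0.01, 0, 0], [-0.01, 0, 0], [-0.01, 0, 0], [-0.01, 0, 0], [-0.01, 0, 0], [-0.01, 0, 0], [-0.01, 0, 0]], "delta_rot": [[0, 0, 0], [0, 0, 0], [0, 0, 0], [0, 0, 0], [0, 0, 0], [0, 0, 0], [0, 0, 0], [0, 0, 0], [0, 0, 0], [0, 0, 0]], "claw": [-1, -1, -1, -1, -1, -1, -1, -1, -1, -1]}}

```text
time: 50.2
position: [0.495, 0.069, 0.0372]
tcp_rot: [0.188, 3.136, -0.0]
wrist_force: [0.5, -0.9, -1.0]
gripper_width: 0.363
grasp_force: 62.0
```

```bash
python3 - <<'E'
from jig import *
lw()
E
```

```text
jig xyz [-0.0471  0.0618  0.0372] F [ 0.5 -0.9 -1. ] w 0.363 61.9649612903595 yaw 83.14 J [ 0.09  0.17  2.15 -0.    0.81 -1.36]
leaf q -0.9745839499285589 r 0.12466755391442239
```

>>> {"name": "apply_moves", "arguments": {"xyz": [[-0.002, 0, 0], [-0.004, 0, 0], [-0.006, 0, 0], [-0.008, 0, 0], [-0.01, 0, 0], [-0.01, 0, 0], [-0.01, 0, 0], [-0.01, 0, 0], [-0.01, 0, 0], [-0.01, 0, 0]], "delta_rot": [[0, 0, 0], [0, 0, 0], [0, 0, 0], [0, 0, 0], [0, 0, 0], [0, 0, 0], [0, 0, 0], [0, 0, 0], [0, 0, 0], [0, 0, 0]], "claw": [-1, -1, -1, -1, -1, -1, -1, -1, -1, -1]}}

```text
time: 51.2
position: [0.496, 0.0689, 0.0371]
tcp_rot: [-0.188, -3.135, 0.0]
wrist_force: [-3.8, 0.2, 0.3]
gripper_width: 0.36
grasp_force: 62.1
```

```bash
python3 - <<'E'
from jig import *
lw()
a=topm("t8",3);b=pic("scene","s8")
cv2.imwrite("pics/c8.png",np.vstack([cv2.resize(a[150:250,240:340],(560,300),interpolation=cv2.INTER_CUBIC),cv2.resize(b[195:265,235:350],(560,300),interpolation=cv2.INTER_CUBIC)]))
E
```

```text
jig xyz [-0.0461  0.0618  0.0371] F [-3.8  0.2  0.3] w 0.36 62.135714292526245 yaw 83.14 J [ 0.09  0.18  2.15  0.    0.81 -1.36]
leaf q -0.9742727798408795 r 0.12364334957190835
```

>>> {"name": "apply_moves", "arguments": {"xyz": [[-0.002, 0, 0.003], [-0.002, 0, 0.006], [-0.002, 0, 0.008], [-0.002, 0, 0.008], [-0.002, 0, 0.008], [-0.002, 0, 0.008], [-0.002, 0, 0.008], [-0.002, 0, 0.008], [-0.002, 0, 0.008], [-0.002, 0, 0.008]], "delta_rot": [[0, 0, 0], [0, 0, 0], [0, 0, 0], [0, 0, 0], [0, 0, 0], [0, 0, 0], [0, 0, 0], [0, 0, 0], [0, 0, 0], [0, 0, 0]], "claw": [-1, -1, -1, -1, -0.25, -0.2, -0.15, -0.1, -0.1, -0.1]}}

```text
time: 52.4
position: [0.4973, 0.0688, 0.0363]
tcp_rot: [0.188, 3.135, 0.0]
wrist_force: [-0.1, -0.0, 0.0]
gripper_width: 0.45
grasp_force: 0.0
```

>>> {"name": "apply_moves", "arguments": {"xyz": [[0, 0, -0.05], [0, 0, -0.12], [0, 0, -0.2], [0, 0, -0.28], [0, 0, -0.36], [0, 0, -0.44], [0, 0, -0.52], [0, 0, -0.6], [0, 0, -0.65], [0, 0, -0.7]], "delta_rot": [[0, 0, 0], [0, 0, 0], [0, 0, 0], [0, 0, 0], [0, 0, 0], [0, 0, 0], [0, 0, 0], [0, 0, 0], [0, 0, 0], [0, 0, 0]], "claw": [-0.1, -0.1, -0.1, -0.1, -0.1, -0.1, -0.1, -0.1, -0.1, -0.1]}}

```text
time: 53.4
position: [0.4969, 0.0688, 0.1418]
tcp_rot: [0.188, 3.135, 0.0]
wrist_force: [-0.0, -0.4, -0.9]
gripper_width: 0.449
grasp_force: 0.0
```

```bash
python3 - <<'E'
from jig import *
lw()
a=topm("t9",5)
B=barfit(a,(355,160,420,240),np.array([OX,OY]),TS)
# short: grip 10 mm toward station -x of centre
c,sz,ang=B[0]; y=np.degrees(TS)+90+ang; tx=ori(y)[:2,0]; g=c+.012*tx; print("grip",g,"yaw",y)
t=arm.state()["position"]
ys=np.linspace(yawof(),y,5)[1:]
plan([([.50,.02,.15],ys[0],0),([.51,-.08,.15],ys[1],0),([.505,-.175,.14],ys[2],0),([*g,.1],ys[3],0),([*g,.035],y,0)],3)
E
```

```text
jig xyz [-0.0452  0.0618  0.1418] F [-0.  -0.4 -0.9] w 0.449 0.0 yaw 83.14 J [ 0.09  0.03  2.08 -0.    1.03 -1.36]
leaf q -0.354764485636629 r 0.17693611079343644
[386.1 222. ] [24.5 11.3] 4.8
world [ 0.4743 -0.2623] frame [-0.0866 -0.0538] size [0.0694 0.0321] ang -0.3
grip [ 0.47510016 -0.25031705] yaw -3.624243687221039
-> [0.5  0.02 0.15] xyz [-0.062, -0.32, -0.063] rot [-0.001, -0.001, 0.757] 
-> [ 0.51 -0.08  0.15] xyz [-0.377, -0.554, -0.0] rot [0.0, -0.0, 0.757] 
-> [ 0.505 -0.175  0.14 ] xyz [-0.466, -0.43, 0.066] rot [0.0, -0.0, 0.757] 
-> [ 0.475 -0.25   0.1  ] xyz [-0.415, -0.345, 0.267] rot [-0.0, -0.0, 0.758] 
-> [ 0.475 -0.25   0.035] xyz [-0.001, -0.0, 0.433] rot [-0.0, -0.0, -0.0]
```

>>> {"name": "apply_moves", "arguments": {"xyz": [[-0.01, -0.03, -0.01], [-0.01, -0.06, -0.01], [-0.02, -0.1, -0.02], [-0.02, -0.13, -0.03], [-0.03, -0.16, -0.03], [-0.04, -0.19, -0.04], [-0.04, -0.22, -0.04], [-0.05, -0.26, -0.05], [-0.06, -0.29, -0.06], [-0.06, -0.32, -0.06]], "delta_rot": [[0, 0, 0.08], [0, 0, 0.15], [0, 0, 0.23], [0, 0, 0.3], [0, 0, 0.38], [0, 0, 0.45], [0, 0, 0.53], [0, 0, 0.61], [0, 0, 0.68], [0, 0, 0.757]], "claw": [-0.1, -0.1, -0.1, -0.1, -0.1, -0.1, -0.1, -0.1, -0.1, -0.1]}}

```text
time: 54.65
position: [0.5005, 0.0196, 0.1505]
tcp_rot: [0.779, 3.042, 0.0]
wrist_force: [-0.6, 0.2, 0.7]
gripper_width: 0.449
grasp_force: 0.0
```

>>> {"name": "apply_moves", "arguments": {"xyz": [[-0.04, -0.06, 0], [-0.08, -0.11, 0], [-0.11, -0.17, 0], [-0.15, -0.22, 0], [-0.19, -0.28, 0], [-0.23, -0.33, 0], [-0.26, -0.39, 0], [-0.3, -0.44, 0], [-0.34, -0.5, 0], [-0.377, -0.554, 0]], "delta_rot": [[0, 0, 0.08], [0, 0, 0.15], [0, 0, 0.23], [0, 0, 0.3], [0, 0, 0.38], [0, 0, 0.45], [0, 0, 0.53], [0, 0, 0.61], [0, 0, 0.68], [0, 0, 0.757]], "claw": [-0.1, -0.1, -0.1, -0.1, -0.1, -0.1, -0.1, -0.1, -0.1, -0.1]}}

```text
time: 55.65
position: [0.5101, -0.0809, 0.1501]
tcp_rot: [1.338, 2.842, 0.0]
wrist_force: [0.1, -0.0, -0.6]
gripper_width: 0.449
grasp_force: 0.0
```

>>> {"name": "apply_moves", "arguments": {"xyz": [[-0.05, -0.04, 0.01], [-0.09, -0.09, 0.01], [-0.14, -0.13, 0.02], [-0.19, -0.17, 0.03], [-0.23, -0.22, 0.03], [-0.28, -0.26, 0.04], [-0.33, -0.3, 0.05], [-0.37, -0.34, 0.05], [-0.42, -0.39, 0.06], [-0.466, -0.43, 0.066]], "delta_rot": [[0, 0, 0.08], [0, 0, 0.15], [0, 0, 0.23], [0, 0, 0.3], [0, 0, 0.38], [0, 0, 0.45], [0, 0, 0.53], [0, 0, 0.61], [0, 0, 0.68], [0, 0, 0.757]], "claw": [-0.1, -0.1, -0.1, -0.1, -0.1, -0.1, -0.1, -0.1, -0.1, -0.1]}}

```text
time: 56.65
position: [0.505, -0.1758, 0.14]
tcp_rot: [1.849, 2.54, 0.0]
wrist_force: [-1.0, 0.1, -0.2]
gripper_width: 0.45
grasp_force: 0.0
```

>>> {"name": "apply_moves", "arguments": {"xyz": [[-0.04, -0.03, 0.03], [-0.08, -0.07, 0.05], [-0.12, -0.1, 0.08], [-0.17, -0.14, 0.11], [-0.21, -0.17, 0.13], [-0.25, -0.21, 0.16], [-0.29, -0.24, 0.19], [-0.33, -0.28, 0.21], [-0.37, -0.31, 0.24], [-0.415, -0.345, 0.267]], "delta_rot": [[0, 0, 0.08], [0, 0, 0.15], [0, 0, 0.23], [0, 0, 0.3], [0, 0, 0.38], [0, 0, 0.45], [0, 0, 0.53], [0, 0, 0.61], [0, 0, 0.68], [0, 0, 0.757]], "claw": [-0.1, -0.1, -0.1, -0.1, -0.1, -0.1, -0.1, -0.1, -0.1, -0.1]}}

```text
time: 57.65
position: [0.475, -0.2508, 0.0998]
tcp_rot: [2.293, 2.147, 0.0]
wrist_force: [-0.2, -0.7, 0.6]
gripper_width: 0.454
grasp_force: 0.0
```

```bash
python3 - <<'E'
from jig import *
lw()
plan([([.4751,-.2503,.035],-3.62,0)],3)
a=topm("t10",5)
tj,o=fitjig(cv2.cvtColor(a,cv2.COLOR_BGR2GRAY).astype(np.float32),TJ,np.array([JX,JY])) if 0 else (TJ,(JX,JY))
b=cv2.resize(a[150:250,240:340],(560,560),interpolation=cv2.INTER_CUBIC);cv2.imwrite("pics/c10.png",b)
barfit(a,(255,165,335,235),np.array([JX,JY]),TJ,50)
E
```

```text
jig xyz [-0.029  -0.2581  0.0998] F [-0.2 -0.7  0.6] w 0.454 0.0 yaw -3.78 J [-0.53  0.15  2.04  0.    0.95 -0.47]
leaf q -0.4774024815959299 r 0.1361503662180986
-> [ 0.475 -0.25   0.035] xyz [0.003, 0.0, 0.432] rot [0.001, 0.0, -0.006] 
[272.8 204.9] [11.3 27.4] 8.7
world [0.5175 0.0668] frame [-0.0246  0.0623] size [0.079  0.0325] ang 0.2
```

View pics/c10.png

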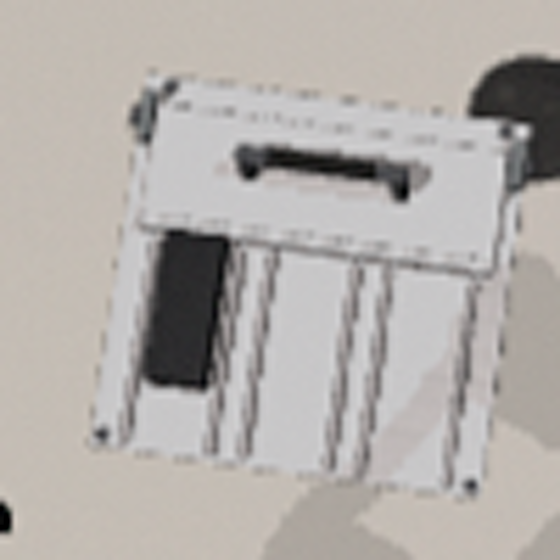

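>>> {"name": "apply_moves", "arguments": {"xyz": [[0.003, 0, 0.04], [0.003, 0, 0.09], [0.003, 0, 0.13], [0.003, 0, 0.17], [0.003, 0, 0.22], [0.003, 0, 0.26], [0.003, 0, 0.3], [0.003, 0, 0.35], [0.003, 0, 0.39], [0.003, 0, 0.43]], "delta_rot": [[0, 0, 0], [0, 0, 0], [0, 0, 0], [0, 0, 0], [0, 0, 0], [0, 0, 0], [0, 0, 0], [0, 0, 0], [0, 0, 0], [0, 0, 0]], "claw": [-0.1, -0.1, -0.1, -0.1, -0.1, -0.1, -0.1, -0.1, -0.1, -0.1]}}

```text
time: 58.9
position: [0.4753, -0.2497, 0.035]
tcp_rot: [2.29, 2.15, 0.0]
wrist_force: [0.3, 0.4, -0.0]
gripper_width: 0.448
grasp_force: 0.0
```

>>> {"name": "apply_moves", "arguments": {"xyz": [[0, 0, 0], [0, 0, 0], [0, 0, 0], [0, 0, 0], [0, 0, 0], [0, 0, 0], [0, 0, 0], [0, 0, 0], [0, 0, 0], [0, 0, 0]], "delta_rot": [[0, 0, 0], [0, 0, 0], [0, 0, 0], [0, 0, 0], [0, 0, 0], [0, 0, 0], [0, 0, 0], [0, 0, 0], [0, 0, 0], [0, 0, 0]], "claw": [-0.3, -0.5, -0.7, -1, -1, -1, -1, -1, -1, -1]}}

```text
time: 59.9
position: [0.4753, -0.2497, 0.0356]
tcp_rot: [2.29, 2.15, 0.0]
wrist_force: [0.3, 0.4, -1.2]
gripper_width: 0.36
grasp_force: 61.7
```

```bash
python3 - <<'E'
from jig import *
lw();p=arm.state()["position"];print(p)
off=(p[:2]-[.4743,-.2623])@ori(-3.62)[:2,0];print("off",off)
t=J(-.030-off,-.062,0)[:2];yl=np.degrees(TJ)+90;print(t)
g=p[:2];ys=np.linspace(yawof(),yl,4)[1:]
plan([([*g,.10],yawof(),0),([.485,-.185,.13],ys[0],0),([.49,-.11,.13],ys[1],0),([*t,.08],ys[2],0),([*t,.037],yl,0)],3)
E
```

```text
jig xyz [-0.0289 -0.257   0.0356] F [ 0.3  0.4 -1.2] w 0.36 61.66131377220154 yaw -3.61 J [-0.53  0.24  2.08  0.    0.83 -0.47]
leaf q -0.9547369448384906 r 0.10655902565293983
[ 0.47530744 -0.2497208   0.03564094]
off 0.012617714448572624
[ 0.48480536 -0.0544511 ]
-> [ 0.475 -0.25   0.1  ] xyz [-0.0, 0.0, -0.429] rot [0.001, 0.0, -0.0] 
-> [ 0.485 -0.185  0.13 ] xyz [0.435, 0.037, -0.2] rot [-0.0, -0.0, -1.01] TOO BIG
-> [ 0.49 -0.11  0.13] xyz [0.437, 0.244, -0.0] rot [-0.0, -0.0, -1.01] TOO BIG
-> [ 0.485 -0.054  0.08 ] xyz [0.244, 0.281, 0.333] rot [-0.0, -0.0, -1.01] TOO BIG
-> [ 0.485 -0.054  0.037] xyz [0.0, -0.0, 0.287] rot [-0.0, -0.0, 0.0]
```

>>> {"name": "apply_moves", "arguments": {"xyz": [[0, 0, -0.04], [0, 0, -0.09], [0, 0, -0.13], [0, 0, -0.17], [0, 0, -0.21], [0, 0, -0.26], [0, 0, -0.3], [0, 0, -0.34], [0, 0, -0.39], [0, 0, -0.43]], "delta_rot": [[0, 0, 0], [0, 0, 0], [0, 0, 0], [0, 0, 0], [0, 0, 0], [0, 0, 0], [0, 0, 0], [0, 0, 0], [0, 0, 0], [0, 0, 0]], "claw": [-1, -1, -1, -1, -1, -1, -1, -1, -1, -1]}}

```text
time: 60.9
position: [0.4754, -0.2498, 0.1008]
tcp_rot: [2.29, 2.15, 0.0]
wrist_force: [-0.4, -0.2, -0.5]
gripper_width: 0.361
grasp_force: 61.7
```

>>> {"name": "apply_moves", "arguments": {"xyz": [[0.04, 0, -0.02], [0.09, 0.01, -0.04], [0.13, 0.01, -0.06], [0.17, 0.01, -0.08], [0.22, 0.02, -0.1], [0.26, 0.02, -0.12], [0.3, 0.03, -0.14], [0.35, 0.03, -0.16], [0.39, 0.03, -0.18], [0.435, 0.037, -0.2]], "delta_rot": [[0, 0, -0.1], [0, 0, -0.2], [0, 0, -0.3], [0, 0, -0.4], [0, 0, -0.5], [0, 0, -0.6], [0, 0, -0.7], [0, 0, -0.8], [0, 0, -0.9], [0, 0, -1]], "claw": [-1, -1, -1, -1, -1, -1, -1, -1, -1, -1]}}

```text
time: 61.9
position: [0.4848, -0.1847, 0.1304]
tcp_rot: [1.684, 2.652, 0.0]
wrist_force: [0.0, 1.0, -1.1]
gripper_width: 0.359
grasp_force: 61.7
```

>>> {"name": "apply_moves", "arguments": {"xyz": [[0.04, 0.02, 0], [0.09, 0.05, 0], [0.13, 0.07, 0], [0.17, 0.1, 0], [0.22, 0.12, 0], [0.26, 0.15, 0], [0.31, 0.17, 0], [0.35, 0.2, 0], [0.39, 0.22, 0], [0.437, 0.244, 0]], "delta_rot": [[0, 0, -0.1], [0, 0, -0.2], [0, 0, -0.3], [0, 0, -0.4], [0, 0, -0.5], [0, 0, -0.6], [0, 0, -0.7], [0, 0, -0.8], [0, 0, -0.9], [0, 0, -1]], "claw": [-1, -1, -1, -1, -1, -1, -1, -1, -1, -1]}}

```text
time: 62.9
position: [0.4903, -0.1099, 0.1304]
tcp_rot: [0.976, 2.986, -0.0]
wrist_force: [-0.3, 0.4, -1.1]
gripper_width: 0.362
grasp_force: 61.7
```

>>> {"name": "apply_moves", "arguments": {"xyz": [[0.02, 0.03, 0], [0.05, 0.06, 0], [0.07, 0.08, 0], [0.1, 0.11, 0.04], [0.12, 0.14, 0.08], [0.15, 0.17, 0.13], [0.17, 0.2, 0.18], [0.2, 0.22, 0.23], [0.22, 0.25, 0.28], [0.244, 0.281, 0.333]], "delta_rot": [[0, 0, -0.1], [0, 0, -0.2], [0, 0, -0.3], [0, 0, -0.4], [0, 0, -0.5], [0, 0, -0.6], [0, 0, -0.7], [0, 0, -0.8], [0, 0, -0.9], [0, 0, -1]], "claw": [-1, -1, -1, -1, -1, -1, -1, -1, -1, -1]}}

```text
time: 63.9
position: [0.486, -0.0543, 0.0802]
tcp_rot: [0.207, 3.134, -0.0]
wrist_force: [-0.1, 0.5, -0.6]
gripper_width: 0.36
grasp_force: 61.7
```

```bash
python3 - <<'E'
from jig import *
lw()
t=J(-.030-.0126,-.062,0)[:2];yl=np.degrees(TJ)+90
plan([([*t,.0365],yl,0)],3)
a=topm("t11",3);b=cv2.resize(a[150:250,240:340],(560,560),interpolation=cv2.INTER_CUBIC);cv2.imwrite("pics/c11.png",b)
barfit(a,(255,165,335,235),np.array([JX,JY]),TJ,50)
E
```

```text
jig xyz [-0.0415 -0.0617  0.0802] F [-0.1  0.5 -0.6] w 0.36 61.737220287323 yaw 82.45 J [-0.16  0.09  2.15 -0.    0.9  -1.6 ]
leaf q -0.6485695165813388 r 0.13501442615104922
-> [ 0.485 -0.054  0.036] xyz [0.007, -0.002, 0.292] rot [-0.0, 0.001, -0.026] 
[272.9 204.9] [11.4 27.4] 8.7
world [0.5174 0.0667] frame [-0.0246  0.0622] size [0.079  0.0328] ang 0.2
```

>>> {"name": "apply_moves", "arguments": {"xyz": [[0.007, 0, 0.04], [0.007, 0, 0.08], [0.007, 0, 0.12], [0.007, 0, 0.15], [0.007, 0, 0.18], [0.007, 0, 0.21], [0.007, 0, 0.24], [0.007, 0, 0.26], [0.007, 0, 0.28], [0.007, 0, 0.29]], "delta_rot": [[0, 0, -0.01], [0, 0, -0.02], [0, 0, -0.026], [0, 0, -0.026], [0, 0, -0.026], [0, 0, -0.026], [0, 0, -0.026], [0, 0, -0.026], [0, 0, -0.026], [0, 0, -0.026]], "claw": [-1, -1, -1, -1, -1, -1, -1, -1, -1, -1]}}

```text
time: 65.05
position: [0.4847, -0.0543, 0.0364]
tcp_rot: [-0.19, -3.136, -0.0]
wrist_force: [0.5, -0.1, -1.5]
gripper_width: 0.363
grasp_force: 61.8
```

>>> {"name": "apply_moves", "arguments": {"xyz": [[-0.007, 0, 0], [-0.014, 0, 0], [-0.021, 0, 0], [-0.028, 0, 0], [-0.035, 0, 0], [-0.042, 0, 0], [-0.049, 0, 0], [-0.056, 0, 0], [-0.06, 0, 0], [-0.06, 0, 0]], "delta_rot": [[0, 0, 0], [0, 0, 0], [0, 0, 0], [0, 0, 0], [0, 0, 0], [0, 0, 0], [0, 0, 0], [0, 0, 0], [0, 0, 0], [0, 0, 0]], "claw": [-1, -1, -1, -1, -1, -1, -1, -1, -1, -1]}}

```text
time: 66.05
position: [0.4938, -0.0554, 0.0367]
tcp_rot: [0.19, 3.136, 0.0]
wrist_force: [0.0, 0.2, -1.3]
gripper_width: 0.358
grasp_force: 61.8
```

>>> {"name": "apply_moves", "arguments": {"xyz": [[-0.002, 0, 0], [-0.004, 0, 0], [-0.006, 0, 0], [-0.008, 0, 0], [-0.01, 0, 0], [-0.01, 0, 0], [-0.01, 0, 0], [-0.01, 0, 0], [-0.01, 0, 0], [-0.01, 0, 0]], "delta_rot": [[0, 0, 0], [0, 0, 0], [0, 0, 0], [0, 0, 0], [0, 0, 0], [0, 0, 0], [0, 0, 0], [0, 0, 0], [0, 0, 0], [0, 0, 0]], "claw": [-1, -1, -1, -1, -1, -1, -1, -1, -1, -1]}}

```text
time: 67.05
position: [0.4952, -0.0556, 0.0366]
tcp_rot: [0.19, 3.136, -0.0]
wrist_force: [-0.8, -0.2, -0.7]
gripper_width: 0.357
grasp_force: 61.8
```

```bash
python3 - <<'E'
from jig import *
lw()
E
```

```text
jig xyz [-0.0322 -0.0619  0.0366] F [-0.8 -0.2 -0.7] w 0.357 61.767557859420776 yaw 83.08 J [-0.16  0.17  2.16  0.    0.81 -1.61]
leaf q -0.9525070173158312 r 0.10999990508284391
```

>>> {"name": "apply_moves", "arguments": {"xyz": [[-0.002, 0, 0], [-0.004, 0, 0], [-0.006, 0, 0], [-0.008, 0, 0], [-0.01, 0, 0], [-0.01, 0, 0], [-0.01, 0, 0], [-0.01, 0, 0], [-0.01, 0, 0], [-0.01, 0, 0]], "delta_rot": [[0, 0, 0], [0, 0, 0], [0, 0, 0], [0, 0, 0], [0, 0, 0], [0, 0, 0], [0, 0, 0], [0, 0, 0], [0, 0, 0], [0, 0, 0]], "claw": [-1, -1, -1, -1, -1, -1, -1, -1, -1, -1]}}

```text
time: 68.05
position: [0.4967, -0.0557, 0.0366]
tcp_rot: [0.19, 3.136, -0.0]
wrist_force: [0.1, 0.4, -1.3]
gripper_width: 0.359
grasp_force: 61.8
```

>>> {"name": "apply_moves", "arguments": {"xyz": [[-0.002, 0, 0], [-0.004, 0, 0], [-0.006, 0, 0], [-0.007, 0, 0], [-0.007, 0, 0], [-0.007, 0, 0], [-0.007, 0, 0], [-0.007, 0, 0], [-0.007, 0, 0], [-0.007, 0, 0]], "delta_rot": [[0, 0, 0], [0, 0, 0], [0, 0, 0], [0, 0, 0], [0, 0, 0], [0, 0, 0], [0, 0, 0], [0, 0, 0], [0, 0, 0], [0, 0, 0]], "claw": [-1, -1, -1, -1, -1, -1, -1, -1, -1, -1]}}

```text
time: 69.05
position: [0.4972, -0.0558, 0.0364]
tcp_rot: [-0.19, -3.135, -0.0]
wrist_force: [-5.5, 0.8, 0.7]
gripper_width: 0.36
grasp_force: 62.1
```

>>> {"name": "apply_moves", "arguments": {"xyz": [[0, 0, 0.003], [0, 0, 0.005], [0, 0, 0.005], [0, 0, 0.005], [0, 0, 0.005], [0, 0, 0.005], [0, 0, 0.005], [0, 0, 0.005], [0, 0, 0.005], [0, 0, 0.005]], "delta_rot": [[0, 0, 0], [0, 0, 0], [0, 0, 0], [0, 0, 0], [0, 0, 0], [0, 0, 0], [0, 0, 0], [0, 0, 0], [0, 0, 0], [0, 0, 0]], "claw": [-1, -1, -1, -1, -0.25, -0.2, -0.15, -0.1, -0.1, -0.1]}}

```text
time: 70.05
position: [0.4981, -0.0559, 0.0361]
tcp_rot: [0.19, 3.135, -0.0]
wrist_force: [0.2, 0.5, 0.6]
gripper_width: 0.446
grasp_force: 0.0
```

>>> {"name": "apply_moves", "arguments": {"xyz": [[0, 0, -0.05], [0, 0, -0.12], [0, 0, -0.2], [0, 0, -0.28], [0, 0, -0.36], [0, 0, -0.44], [0, 0, -0.52], [0, 0, -0.6], [0, 0, -0.7], [0, 0, -0.8]], "delta_rot": [[0, 0, 0], [0, 0, 0], [0, 0, 0], [0, 0, 0], [0, 0, 0], [0, 0, 0], [0, 0, 0], [0, 0, 0], [0, 0, 0], [0, 0, 0]], "claw": [-0.1, -0.1, -0.1, -0.1, -0.1, -0.1, -0.1, -0.1, -0.1, -0.1]}}

```text
time: 71.05
position: [0.4975, -0.0558, 0.1569]
tcp_rot: [-0.19, -3.136, -0.0]
wrist_force: [-0.4, 0.2, 0.3]
gripper_width: 0.453
grasp_force: 0.0
```

```bash
python3 - <<'E'
from jig import *
lw()
# over to a viewing spot, then leaf handle (down) from above: want yaw YJ
h=leaf(0);print(h)
ys=np.linspace(yawof(),YJ,5)[1:]
plan([([.51,-.12,.18],ys[0],0),([.52,-.22,.18],ys[1],0)],3)
E
```

```text
jig xyz [-0.0298 -0.0619  0.1569] F [-0.4  0.2  0.3] w 0.453 0.0 yaw 83.08 J [-0.16  0.01  2.07  0.    1.06 -1.61]
leaf q -0.23395408160536135 r 0.17885349749407195
[ 0.58511194 -0.00398462  0.07      ]
-> [ 0.51 -0.12  0.18] xyz [-0.134, -0.415, -0.154] rot [0.0, -0.0, 0.784] 
-> [ 0.52 -0.22  0.18] xyz [-0.385, -0.548, 0.0] rot [-0.0, -0.0, 0.785]
```

Move aside (rotating towards the leaf-grip yaw) for an unobstructed check.

>>> {"name": "apply_moves", "arguments": {"xyz": [[-0.01, -0.04, -0.02], [-0.03, -0.08, -0.03], [-0.04, -0.12, -0.05], [-0.05, -0.17, -0.06], [-0.07, -0.21, -0.08], [-0.08, -0.25, -0.09], [-0.09, -0.29, -0.11], [-0.11, -0.33, -0.12], [-0.12, -0.37, -0.14], [-0.134, -0.415, -0.154]], "delta_rot": [[0, 0, 0.08], [0, 0, 0.16], [0, 0, 0.24], [0, 0, 0.31], [0, 0, 0.39], [0, 0, 0.47], [0, 0, 0.55], [0, 0, 0.63], [0, 0, 0.7], [0, 0, 0.784]], "claw": [-0.1, -0.1, -0.1, -0.1, -0.1, -0.1, -0.1, -0.1, -0.1, -0.1]}}

```text
time: 72.05
position: [0.5103, -0.1206, 0.1793]
tcp_rot: [0.801, 3.037, 0.0]
wrist_force: [-0.5, 0.4, -0.3]
gripper_width: 0.451
grasp_force: 0.0
```

>>> {"name": "apply_moves", "arguments": {"xyz": [[-0.04, -0.05, 0], [-0.08, -0.11, 0], [-0.12, -0.16, 0], [-0.15, -0.22, 0], [-0.19, -0.27, 0], [-0.23, -0.33, 0], [-0.27, -0.38, 0], [-0.31, -0.44, 0], [-0.35, -0.49, 0], [-0.385, -0.548, 0]], "delta_rot": [[0, 0, 0.08], [0, 0, 0.16], [0, 0, 0.24], [0, 0, 0.31], [0, 0, 0.39], [0, 0, 0.47], [0, 0, 0.55], [0, 0, 0.63], [0, 0, 0.7], [0, 0, 0.784]], "claw": [-0.1, -0.1, -0.1, -0.1, -0.1, -0.1, -0.1, -0.1, -0.1, -0.1]}}

```text
time: 73.05
position: [0.5203, -0.2209, 0.1791]
tcp_rot: [1.378, 2.823, 0.0]
wrist_force: [-0.2, 0.2, -0.2]
gripper_width: 0.45
grasp_force: 0.0
```

```bash
python3 - <<'E'
from jig import *
lw()
a=topm("t12",5);b=cv2.resize(a[150:250,240:340],(500,500),interpolation=cv2.INTER_CUBIC);cv2.imwrite("pics/c12.png",b)
barfit(a,(255,165,335,238),np.array([JX,JY]),TJ,50)
h=leaf(0);ys=np.linspace(yawof(),YJ,4)[1:]
plan([([.55,-.12,.18],ys[0],0),([.58,-.05,.17],ys[1],0),([*(h[:2]),.14],ys[2],0),([*h[:2],.0685],YJ,0)],3)
E
```

```text
jig xyz [ 0.0124 -0.223   0.1791] F [-0.2  0.2 -0.2] w 0.45 0.0 yaw 37.98 J [-0.45  0.11  1.92  0.    1.11 -1.11]
leaf q 0.03380786346904019 r 0.1784008956191283
[315.4 208.9] [10.  23.8] 8.1
[272.8 204.8] [11.3 27.2] 8.7
world [ 0.5083 -0.0571] frame [-0.019  -0.0618] size [0.0683 0.0316] ang 0.0
world [0.5177 0.0668] frame [-0.0243  0.0623] size [0.0786 0.0325] ang 0.2
-> [ 0.55 -0.12  0.18] xyz [0.401, 0.569, -0.007] rot [0.0, -0.001, 0.523] 
-> [ 0.58 -0.05  0.17] xyz [0.35, 0.367, 0.067] rot [0.0, 0.0, 0.523] 
-> [ 0.585 -0.004  0.14 ] xyz [0.299, 0.078, 0.2] rot [0.0, 0.0, 0.523] 
-> [ 0.585 -0.004  0.068] xyz [-0.0, -0.0, 0.476] rot [0.001, 0.0, 0.0]
```

View pics/c12.png

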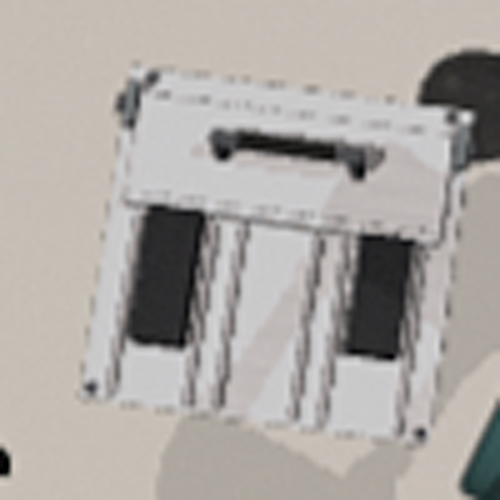

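>>> {"name": "apply_moves", "arguments": {"xyz": [[0.04, 0.06, 0], [0.08, 0.11, 0], [0.12, 0.17, 0], [0.16, 0.23, 0], [0.2, 0.28, 0], [0.24, 0.34, 0], [0.28, 0.4, 0], [0.32, 0.46, 0], [0.36, 0.51, 0], [0.401, 0.569, -0.007]], "delta_rot": [[0, 0, 0.05], [0, 0, 0.1], [0, 0, 0.16], [0, 0, 0.21], [0, 0, 0.26], [0, 0, 0.31], [0, 0, 0.37], [0, 0, 0.42], [0, 0, 0.47], [0, 0, 0.523]], "claw": [-0.1, -0.1, -0.1, -0.1, -0.1, -0.1, -0.1, -0.1, -0.1, -0.1]}}

```text
time: 74.3
position: [0.5499, -0.119, 0.1799]
tcp_rot: [-1.73, -2.622, -0.0]
wrist_force: [-0.3, -0.4, 0.4]
gripper_width: 0.448
grasp_force: 0.0
```

>>> {"name": "apply_moves", "arguments": {"xyz": [[0.03, 0.04, 0.01], [0.07, 0.07, 0.01], [0.1, 0.11, 0.02], [0.14, 0.15, 0.03], [0.17, 0.18, 0.03], [0.21, 0.22, 0.04], [0.25, 0.26, 0.05], [0.28, 0.29, 0.05], [0.32, 0.33, 0.06], [0.35, 0.367, 0.067]], "delta_rot": [[0, 0, 0.05], [0, 0, 0.1], [0, 0, 0.16], [0, 0, 0.21], [0, 0, 0.26], [0, 0, 0.31], [0, 0, 0.37], [0, 0, 0.42], [0, 0, 0.47], [0, 0, 0.523]], "claw": [-0.1, -0.1, -0.1, -0.1, -0.1, -0.1, -0.1, -0.1, -0.1, -0.1]}}

```text
time: 75.3
position: [0.5799, -0.0491, 0.17]
tcp_rot: [-2.057, -2.374, -0.0]
wrist_force: [-0.9, -0.4, 0.1]
gripper_width: 0.454
grasp_force: 0.0
```

>>> {"name": "apply_moves", "arguments": {"xyz": [[0.03, 0.01, 0.02], [0.06, 0.02, 0.04], [0.09, 0.02, 0.06], [0.12, 0.03, 0.08], [0.15, 0.04, 0.1], [0.18, 0.05, 0.12], [0.21, 0.05, 0.14], [0.24, 0.06, 0.16], [0.27, 0.07, 0.18], [0.3, 0.078, 0.2]], "delta_rot": [[0, 0, 0.05], [0, 0, 0.1], [0, 0, 0.16], [0, 0, 0.21], [0, 0, 0.26], [0, 0, 0.31], [0, 0, 0.37], [0, 0, 0.42], [0, 0, 0.47], [0, 0, 0.523]], "claw": [-0.1, -0.1, -0.1, -0.1, -0.1, -0.1, -0.1, -0.1, -0.1, -0.1]}}

```text
time: 76.3
position: [0.585, -0.0031, 0.1399]
tcp_rot: [-2.349, -2.086, -0.0]
wrist_force: [-0.3, -0.3, -0.6]
gripper_width: 0.449
grasp_force: 0.0
```

```bash
python3 - <<'E'
from jig import *
lw()
h=leaf(0)+[.0015,0,0]
plan([([*h[:2],.069],YJ,0)],3)
E
```

```text
jig xyz [0.0508 0.0009 0.1399] F [-0.3 -0.3 -0.6] w 0.449 0.0 yaw -6.8 J [-0.05  0.19  1.91  0.    1.04  0.07]
leaf q 0.20518989844857605 r 0.13021276980355928
-> [ 0.587 -0.004  0.069] xyz [-0.005, 0.011, 0.473] rot [0.0, -0.0, 0.0]
```

>>> {"name": "apply_moves", "arguments": {"xyz": [[-0.005, 0.011, 0.05], [-0.005, 0.011, 0.1], [-0.005, 0.011, 0.15], [-0.005, 0.011, 0.2], [-0.005, 0.011, 0.25], [-0.005, 0.011, 0.3], [-0.005, 0.011, 0.35], [-0.005, 0.011, 0.4], [-0.005, 0.011, 0.44], [-0.005, 0.011, 0.47]], "delta_rot": [[0, 0, 0], [0, 0, 0], [0, 0, 0], [0, 0, 0], [0, 0, 0], [0, 0, 0], [0, 0, 0], [0, 0, 0], [0, 0, 0], [0, 0, 0]], "claw": [-0.1, -0.1, -0.1, -0.1, -0.1, -0.1, -0.1, -0.1, -0.1, -0.1]}}

```text
time: 77.3
position: [0.5866, -0.0048, 0.0688]
tcp_rot: [-2.349, -2.086, 0.0]
wrist_force: [0.0, -0.5, 0.4]
gripper_width: 0.447
grasp_force: 0.0
```

>>> {"name": "apply_moves", "arguments": {"xyz": [[0, 0, 0], [0, 0, 0], [0, 0, 0], [0, 0, 0], [0, 0, 0], [0, 0, 0], [0, 0, 0], [0, 0, 0], [0, 0, 0], [0, 0, 0]], "delta_rot": [[0, 0, 0], [0, 0, 0], [0, 0, 0], [0, 0, 0], [0, 0, 0], [0, 0, 0], [0, 0, 0], [0, 0, 0], [0, 0, 0], [0, 0, 0]], "claw": [-0.3, -0.5, -0.7, -1, -1, -1, -1, -1, -1, -1]}}

```text
time: 78.3
position: [0.5878, -0.0049, 0.0702]
tcp_rot: [2.348, 2.085, 0.003]
wrist_force: [4.5, -0.6, 0.4]
gripper_width: 0.095
grasp_force: 58.7
```

```bash
python3 - <<'E'
from jig import *
lw()
plan([(leaf(q)+[.0015,0,0],YJ,0) for q in (.3,.6,.9,1.2,1.5)],3)
E
```

```text
jig xyz [ 0.0538 -0.0006  0.0702] F [ 4.5 -0.6  0.4] w 0.095 58.694196939468384 yaw -6.79 J [-0.05  0.27  1.95 -0.    0.91  0.07]
leaf q 0.04268451705224141 r 0.061922386703214066
-> [ 0.605 -0.006  0.075] xyz [0.005, 0.113, -0.029] rot [0.005, -0.0, 0.001] 
-> [ 0.623 -0.008  0.073] xyz [0.0, 0.125, 0.008] rot [-0.0, -0.0, -0.0] 
-> [ 0.641 -0.01   0.067] xyz [0.0, 0.117, 0.043] rot [-0.0, -0.0, -0.0] 
-> [ 0.655 -0.012  0.055] xyz [0.0, 0.099, 0.077] rot [-0.0, -0.0, -0.0] 
-> [ 0.666 -0.013  0.04 ] xyz [0.0, 0.072, 0.102] rot [-0.0, -0.0, -0.0]
```

>>> {"name": "apply_moves", "arguments": {"xyz": [[0, -0.01, 0.01], [0, -0.02, 0.02], [0, -0.03, 0.03], [0, -0.04, 0.03], [0, -0.04, 0.03], [0, -0.04, 0.03], [0, -0.03, 0.02], [0, -0.02, 0.01], [0, -0.01, 0], [0, 0, 0]], "delta_rot": [[0, 0, 0], [0, 0, 0], [0, 0, 0], [0, 0, 0], [0, 0, 0], [0, 0, 0], [0, 0, 0], [0, 0, 0], [0, 0, 0], [0, 0, 0]], "claw": [-1, -1, -1, -1, -1, -1, -1, -1, -1, -1]}}

```text
time: 79.3
position: [0.5878, -0.0049, 0.0701]
tcp_rot: [2.348, 2.085, 0.002]
wrist_force: [2.3, -0.9, 5.1]
gripper_width: 0.09
grasp_force: 59.5
```

>>> {"name": "apply_moves", "arguments": {"xyz": [[0, 0.01, -0.01], [0, 0.02, -0.01], [0, 0.03, -0.02], [0, 0.05, -0.02], [0, 0.06, -0.03], [0, 0.07, -0.03], [0, 0.08, -0.03], [0, 0.09, -0.035], [0, 0.11, -0.035], [0, 0.12, -0.035]], "delta_rot": [[0, 0, 0], [0, 0, 0], [0, 0, 0], [0, 0, 0], [0, 0, 0], [0, 0, 0], [0, 0, 0], [0, 0, 0], [0, 0, 0], [0, 0, 0]], "claw": [-1, -1, -1, -1, -1, -1, -1, -1, -1, -1]}}

```text
time: 80.3
position: [0.5991, -0.0063, 0.074]
tcp_rot: [-2.342, -2.08, 0.014]
wrist_force: [-13.0, 2.2, 11.1]
gripper_width: 0.086
grasp_force: 59.8
```

```bash
python3 - <<'E'
from jig import *
lw()
plan([(leaf(q)+[.0015,0,0],YJ,0) for q in (.6,.9,1.2,1.5)],3)
E
```

```text
jig xyz [ 0.0651 -0.0006  0.074 ] F [-13.    2.2  11.1] w 0.086 59.79544222354889 yaw -6.78 J [-0.05  0.3   1.91  0.    0.94  0.07]
leaf q 0.2347272763587227 r 0.06276003491698105
-> [ 0.623 -0.008  0.073] xyz [0.005, 0.162, 0.002] rot [-0.025, 0.001, 0.001] 
-> [ 0.641 -0.01   0.067] xyz [0.0, 0.117, 0.043] rot [-0.0, -0.0, -0.0] 
-> [ 0.655 -0.012  0.055] xyz [0.0, 0.099, 0.077] rot [-0.0, -0.0, -0.0] 
-> [ 0.666 -0.013  0.04 ] xyz [0.0, 0.072, 0.102] rot [-0.0, -0.0, -0.0]
```

>>> {"name": "apply_moves", "arguments": {"xyz": [[0, 0.01, 0], [0, 0.03, 0], [0, 0.04, 0], [0, 0.05, 0], [0, 0.06, 0], [0, 0.08, 0], [0, 0.09, 0], [0, 0.1, 0], [0, 0.11, 0.005], [0, 0.125, 0.01]], "delta_rot": [[0, 0, 0], [0, 0, 0], [0, 0, 0], [0, 0, 0], [0, 0, 0], [0, 0, 0], [0, 0, 0], [0, 0, 0], [0, 0, 0], [0, 0, 0]], "claw": [-1, -1, -1, -1, -1, -1, -1, -1, -1, -1]}}

```text
time: 81.3
position: [0.6208, -0.0089, 0.0738]
tcp_rot: [-2.346, -2.084, 0.006]
wrist_force: [-6.5, 1.5, 9.2]
gripper_width: 0.095
grasp_force: 61.6
```

>>> {"name": "apply_moves", "arguments": {"xyz": [[0, 0.01, 0], [0, 0.02, 0.01], [0, 0.04, 0.01], [0, 0.05, 0.01], [0, 0.06, 0.02], [0, 0.07, 0.02], [0, 0.08, 0.03], [0, 0.1, 0.03], [0, 0.11, 0.04], [0, 0.12, 0.045]], "delta_rot": [[0, 0, 0], [0, 0, 0], [0, 0, 0], [0, 0, 0], [0, 0, 0], [0, 0, 0], [0, 0, 0], [0, 0, 0], [0, 0, 0], [0, 0, 0]], "claw": [-1, -1, -1, -1, -1, -1, -1, -1, -1, -1]}}

```text
time: 82.3
position: [0.6395, -0.0111, 0.0677]
tcp_rot: [-2.347, -2.084, 0.004]
wrist_force: [-5.8, 0.6, 10.3]
gripper_width: 0.094
grasp_force: 61.8
```

>>> {"name": "apply_moves", "arguments": {"xyz": [[0, 0.01, 0.01], [0, 0.02, 0.01], [0, 0.03, 0.02], [0, 0.04, 0.03], [0, 0.05, 0.04], [0, 0.06, 0.04], [0, 0.07, 0.05], [0, 0.08, 0.06], [0, 0.09, 0.07], [0, 0.1, 0.08]], "delta_rot": [[0, 0, 0], [0, 0, 0], [0, 0, 0], [0, 0, 0], [0, 0, 0], [0, 0, 0], [0, 0, 0], [0, 0, 0], [0, 0, 0], [0, 0, 0]], "claw": [-1, -1, -1, -1, -1, -1, -1, -1, -1, -1]}}

```text
time: 83.3
position: [0.6552, -0.013, 0.055]
tcp_rot: [-2.348, -2.085, 0.002]
wrist_force: [-6.4, 0.6, 9.4]
gripper_width: 0.093
grasp_force: 63.8
```

```bash
python3 - <<'E'
from jig import *
lw()
plan([(leaf(q)+[.0015,0,0],YJ,0) for q in (1.5,)],3)
E
```

```text
jig xyz [ 0.1217 -0.0006  0.055 ] F [-6.4  0.6  9.4] w 0.093 63.75906944274902 yaw -6.79 J [-0.06  0.41  1.8   0.    0.93  0.06]
leaf q 1.2184529403294242 r 0.06348671578722825
-> [ 0.666 -0.013  0.04 ] xyz [0.005, 0.073, 0.1] rot [-0.004, 0.0, 0.001]
```

>>> {"name": "apply_moves", "arguments": {"xyz": [[0, 0.01, 0.01], [0, 0.02, 0.02], [0, 0.03, 0.04], [0, 0.04, 0.05], [0, 0.05, 0.06], [0, 0.06, 0.08], [0, 0.07, 0.09], [0, 0.075, 0.1], [0, 0.08, 0.11], [0, 0.08, 0.13]], "delta_rot": [[0, 0, 0], [0, 0, 0], [0, 0, 0], [0, 0, 0], [0, 0, 0], [0, 0, 0], [0, 0, 0], [0, 0, 0], [0, 0, 0], [0, 0, 0]], "claw": [-1, -1, -1, -1, -1, -1, -1, -1, -1, -1]}}

```text
time: 84.3
position: [0.668, -0.0145, 0.0355]
tcp_rot: [-2.349, -2.086, 0.0]
wrist_force: [-4.1, 0.3, 9.8]
gripper_width: 0.096
grasp_force: 66.2
```

```bash
python3 - <<'E'
from jig import *
lw()
E
```

```text
jig xyz [ 0.1345 -0.0006  0.0355] F [-4.1  0.3  9.8] w 0.096 66.18645071983337 yaw -6.79 J [-0.06  0.45  1.78 -0.    0.91  0.06]
leaf q 1.5870273461705344 r 0.063986602028281
```

>>> {"name": "apply_moves", "arguments": {"xyz": [[0, 0, -0.01], [0, 0, -0.01], [0, 0, -0.01], [0, 0, -0.01], [0, 0, -0.1], [0, 0, -0.25], [0, 0, -0.4], [0, 0, -0.6], [0, 0, -0.8], [0, 0, -1]], "delta_rot": [[0, 0, 0], [0, 0, 0], [0, 0, 0], [0, 0, 0], [0, 0, 0], [0, 0, 0], [0, 0, 0], [0, 0, 0], [0, 0, 0], [0, 0, 0]], "claw": [-0.6, -0.3, -0.15, -0.15, -0.15, -0.15, -0.15, -0.15, -0.15, -0.15]}}

```text
time: 85.3
position: [0.6662, -0.0145, 0.1857]
tcp_rot: [-2.347, -2.085, 0.004]
wrist_force: [1.2, 0.3, -0.6]
gripper_width: 0.426
grasp_force: 0.0
```

>>> {"name": "apply_moves", "arguments": {"xyz": [[-0.1, -0.04, -0.02], [-0.2, -0.08, -0.04], [-0.3, -0.12, -0.06], [-0.4, -0.16, -0.08], [-0.5, -0.2, -0.1], [-0.6, -0.24, -0.12], [-0.7, -0.28, -0.14], [-0.8, -0.32, -0.16], [-0.9, -0.36, -0.18], [-1, -0.4, -0.2]], "delta_rot": [[0, 0, 0], [0, 0, 0], [0, 0, 0], [0, 0, 0], [0, 0, 0], [0, 0, 0], [0, 0, 0], [0, 0, 0], [0, 0, 0], [0, 0, 0]], "claw": [-0.15, -0.15, -0.15, -0.15, -0.15, -0.15, -0.15, -0.15, -0.15, -0.15]}}

```text
time: 86.3
position: [0.59, -0.1576, 0.2154]
tcp_rot: [2.349, 2.086, 0.0]
wrist_force: [0.3, -0.3, -0.2]
gripper_width: 0.423
grasp_force: 0.0
```

>>> {"name": "apply_moves", "arguments": {"xyz": [[-0.1, -0.04, 0], [-0.2, -0.08, 0], [-0.3, -0.12, 0], [-0.4, -0.16, 0], [-0.5, -0.2, 0], [-0.6, -0.24, 0], [-0.7, -0.28, 0], [-0.7, -0.28, 0], [-0.7, -0.28, 0], [-0.7, -0.28, 0]], "delta_rot": [[0, 0, 0], [0, 0, 0], [0, 0, 0], [0, 0, 0], [0, 0, 0], [0, 0, 0], [0, 0, 0], [0, 0, 0], [0, 0, 0], [0, 0, 0]], "claw": [-0.15, -0.15, -0.15, -0.15, -0.15, -0.15, -0.15, -0.15, -0.15, -0.15]}}

```text
time: 87.3
position: [0.5367, -0.2553, 0.215]
tcp_rot: [2.349, 2.086, 0.001]
wrist_force: [-0.6, 0.5, -0.3]
gripper_width: 0.424
grasp_force: 0.0
```

```bash
python3 - <<'E'
from jig import *
lw()
a=topm("t13",5);b=pic("scene","s13")
cv2.imwrite("pics/c13.png",np.vstack([cv2.resize(a[140:260,245:485],(600,300),interpolation=cv2.INTER_CUBIC),cv2.resize(b[170:310,230:500],(600,300),interpolation=cv2.INTER_CUBIC)]))
barfit(a,(255,172,335,238),np.array([JX,JY]),TJ,50)
E
```

```text
jig xyz [ 0.0327 -0.2553  0.215 ] F [-0.6  0.5 -0.3] w 0.424 0.0 yaw -6.78 J [-0.49  0.14  1.82  0.    1.18 -0.37]
leaf q 0.1871040676011313 r 0.20738472728832338
[315.5 208.9] [ 9.7 23.8] 7.1
[272.8 204.9] [11.3 27.4] 8.7
world [ 0.5082 -0.0575] frame [-0.019  -0.0623] size [0.0685 0.0306] ang 1.0
world [0.5175 0.0668] frame [-0.0246  0.0623] size [0.079  0.0325] ang 0.2
```

View pics/c13.png

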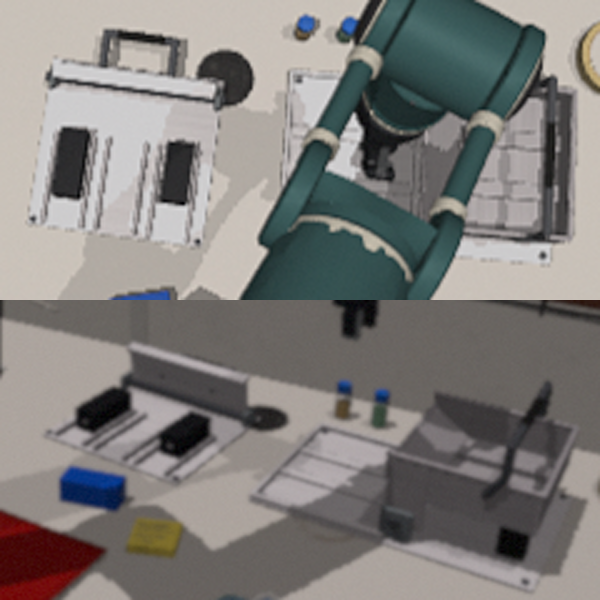

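```bash
python3 -c "
from station import arm
print(arm.hand_in())"
```

```text
the job is handed in; nothing more can be done
None
```

The job is handed in: the last pictures show the pan emptied and upright, the two bars present (short and mid) lying flush in separate lanes, and the leaf flipped back up; `hand_in()` returned no verdict.

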